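# Lay a tool battery in the ratchet clamp and jack the jaw tight

## Robot

A 6-joint arm with a two-finger parallel gripper is mounted at the origin on the work surface. World frame = base frame: x ahead of the robot, y to its left, z up, the work surface at z = 0. Lengths are in m, angles in degrees, forces in N, time in s.
With the tool pointing down it reaches from about 0.35 to 0.875 m from the base axis. Payload 4.2 kg.
Tool frame: the origin (TCP) lies at the very end of the fingers, on their centre line; the grasp point (between the pads) lies 19 mm behind it (tcp_to_grasp is the z of the grasp point in the tool frame, in m); z points along the fingers, y is the direction in which the jaws open and shut (so a half turn about z gives the same grasp; the last joint's range is limited). The gripper opens to 87 mm and grips with 3 to 60 N. Pads are 19 mm wide; open, the fingers measure 117 mm over their backs; the gripper's body (75 mm by 190 mm) begins 51 mm behind the grasp point.
Start: joints at [14.817, 22.042, 0.453, 0, -68.411, -14.817], TCP at [0.625, 0, 0.223] pointing down, gripper open.
Joint ranges: [-179.83, 179.83], [-69.29, 118.12], [-61.27, 80.66], [-181.25, 117.63], [-171.15, -9.14], [-177.46, 177.46]. Speed limits (degrees/s): [159.86, 159.86, 180, 180, 180, 180].

## Interface

Orientations are given as a 3x3 rotation matrix whose columns are the frame's x, y, z axes.
In Python, from station import sense, capture, camera_params, finish_job, tcp_to_grasp gives the robot as it stands.
- The arm moves only by the shell command python3 -m inch 'ROWS'. ROWS is JSON, a list of rows, each an object of numbers: "jaw": the closure in counts, from 0 (fully open) to 255 (shut); "x", "y", "z": the shift along the world's x, y, z normalised to -1 to 1, where 1 is 0.06 m; "ax", "ay", "az": the turn, a rotation vector about the world's x, y, z normalised to -1 to 1, where 1 is 10 degrees. A call has 1 to 12 rows; each row shifts and turns the pose as measured when the row begins; what a row does not reach is not made up. A row lasts 1/8 s, in which the tool goes at most 62.5 mm and 10.7 degrees, less where a joint would pass 70% of its speed; a pose out of reach is approached as far as the arm can. A call with a number of a shift or a turn outside -1 to 1 is refused whole. A call with a gripper value outside its range is refused whole. The fingers move at their own pace and stop on an object; the grip force is fixed at half the most. Time passes only in rows, so rows that do not move let the fingers close. It gives the time, the measured TCP pose, the force and the opening at its end, in the units of the state.
- sense(): the state, without advancing time (a new reading comes with each control period).
- capture(name): name is "scene" or "side" or "wrist"; returns the picture (480x640x3 uint8, red, green, blue); there is no depth.
- camera_params(name): a dict with "vfov" (degrees; the focal length in pixels is half the picture's height over the tangent of half this angle, whatever the lens; pixels are square), "cx", "cy" (the principal point, pixels), "D" ([k1, k2, p1, p2, k3] as OpenCV has them; the pictures are not rectified), "R" (3x3) and "t" (3): a world point X has camera coordinates R X + t. Camera axes: x right, y down, z forward; pixel columns grow to the right and rows downward; lengths in m; the calibration is good to about 2 mm. A picture is of the moment at which its call begins: read the wrist's pose just before it. camera_params takes no time and is no camera call; for the wrist camera it gives the pose at the moment of the call.
- finish_job(): hands the job in, once; it reports no verdict.
The state is a dict: "time_s": time; "joints": joint angles; "joint_velocities": joint speeds; "effort": joint torques, N m; "tcp_pos": TCP position; "ee_rot": TCP orientation; "wrist_force": force on the tool from outside, world axes, zero at the start; "moment": the same for the moment, N m; "gripper_width": opening from 0.0 (shut) to 1.0 (fully open).
Only numpy, scipy, OpenCV 4.12 (cv2) and the standard library are available. Lean on these libraries where they do the work, as an engineer would, in place of code of your own. Each camera call takes 0.05 s, during which the arm holds its last target.

## Task

Tip the battery pack that stands on its end in front of the ratchet clamp over onto the clamp's bed, so that it lies flat on its back between the two jaws with its terminal block facing up. Then work the lever back and forth, one tooth a stroke and touching the sliding jaw only through its lever, until the pack is gripped firmly between both jaws with the springs behind the pad clearly squeezed but not close to fully squeezed, and let go of everything. Leave the other things on the bench where they are.

Things in the scene. Friction and masses are not known exactly. Their poses are not given: they have to be found in the camera images.
- clamp: Steel and dark iron ratchet clamp bolted to the bench. Its frame: origin on the bench at the front edge of the bed plate (robot's side); x square to that edge, away from the robot; y along it, the way the sliding jaw closes; z up. Bed plate: x 0 to 130, y -215 to 220 mm. On it, centred on x = 60 mm, from -y to +y: ratchet housing (y -205 to -85, 103 mm high) with lever, sliding jaw, fixed jaw.
- bed_edge (a point): Point on the top front edge of the bed plate, 83 mm along the clamp's y, about midway between the open jaws. The bed is 15 mm thick: its front edge is a step 15 mm high above the bench, the stop for the pack's foot.
- jaw: Sliding jaw: iron block 90 (x) x 25 (y) x 83 mm high; slides along the clamp's y, dragging with about 10 N. Origin: centre of the block's front face, 57 mm above the bench, at x = 60 mm in the clamp frame; axes parallel to the clamp's. A rubber-faced pad plate (84 x 74 mm) on sprung pins stands in front of it. At the start the pad's face is 125 to 167 mm from the fixed jaw's face.
- pad_springs (a point): Middle of the gap between the sliding jaw's block and its pad plate, 16 mm in front of the block (point fixed to the block). Unloaded, the gap is 32 mm and the pad's face stands 46 mm in front of the block. Four springs, together 2.5 N per mm; the pad can go back 30 mm. 5 to 20 mm pressed in, at rest, is a good firm grip; over 26 mm even for a moment is too much.
- fixed_jaw: Fixed jaw: iron block 90 mm wide, its top 99 mm above the bench, with a rubber face towards the sliding jaw. Origin at the centre of that face: in the clamp frame x = 60, y = 146 to 158 mm (bolted down in a different place each time), 57 mm above the bench.
- rack (a point): Point in the ratchet housing on top of the rack, the toothed bar behind the sliding jaw (tooth pitch 10 mm). A spring pawl in the housing holds each tooth taken: the rack goes only in +y (closing). It need not be released.
- lever_pivot (a point): Pivot of the lever: axis parallel to the clamp's x, at x = 60, y = -130 mm in the clamp frame, 88 mm above the bench. A spring turns the lever home by itself (0.2 N m at home, 0.46 N m at the stop). Held at the end of a stroke 150 mm from the pivot it takes 2 to 4 N while the jaw moves freely or slides the pack along, about 7 N if the pad will rest 5 mm in, 8 N at 10 mm, 13 N at 20 mm.
- lever_grip (a point): Point on the axis of the lever's black grip, 135 mm from the pivot; moves with the lever. The lever stands up out of the ratchet housing. The grip is round, 25 mm in diameter (30 mm at its ends), from 78 to 186 mm from the pivot, clear all round; at home its top is 265 mm above the bench.
- lever (a joint): Lever angle, rad. 0 is home: leaning 0.32 (18 deg) from upright towards the jaws (clamp +y). It grows as the grip is pushed away from the jaws (clamp -y), to a stop at 0.64. It moves the rack one tooth a stroke (the first may move less), but only if the lever passes 0.57; the next tooth is caught only after it has come back below 0.05. As the lever goes back the jaw settles back 1 to 4 mm.
- pack: Power tool battery pack, dark grey, 0.56 to 0.9 kg, standing on its end 3 to 18 mm in front of the bed's edge. Case 74 (x) x 95 (y) x 140 mm (z), too wide to grasp; origin at the centre of the end it stands on; z up along its length, x towards the bed. Lying on its back on the bed, its x points straight down and its z along the clamp's x; it may overhang the bed's front edge, by less than 60 mm.
- terminals (a point): Centre of the brass contacts on the pack's terminal block, 105 mm up on its -x face (robot's side). The block is 40 mm wide, 10 mm proud of the case and runs from 30 to 130 mm up; a rail as proud runs along each side of it.
- drill: Bystander: a cordless drill lying on its side, barrel 60 mm thick and 165 mm long along its x axis, handle and battery reaching 170 mm to its -y side, 62 mm high; origin under its middle.
- carton: Bystander: a taped cardboard box 110 x 130 x 90 mm; origin under its middle.
- screwdriver: Bystander: a screwdriver 190 mm long with a red handle, lying along its x axis, 26 mm high; origin under its middle.
- wrench: Bystander: a combination wrench 170 mm long, lying flat along its x axis; origin under its middle.
- tape: Bystander: a roll of adhesive tape lying flat, 104 mm across, 48 mm high; origin under its middle.
- oiler: Bystander: a white plastic bottle 48 mm across and 130 mm high; origin under its middle.
- pliers: Bystander: a pair of pliers 180 mm long lying flat along their x axis, 13 mm high; origin under its middle.
Things that resemble listed ones, but are neither listed nor needed, are in the scene too. Leave any pink or purple look-alike of the pack alone.

How it is judged:
By the outcome, as a careful person would: the job done as asked, in the order asked, and still so for the second after the job is handed in, with the robot touching nothing.
It also fails if it takes over 69 s, if anything falls off the work surface, if the arm or the gripper's body presses on something with over 40 N, if the wrist force passes 120 N, or if a joint passes its speed limit or range.

## Working session

There is one attempt and no reset: what is moved stays moved. The work goes in short steps, Python scripts to look and compute and a shell command to move; the robot and the scene stay as the last step left them, time stands still between calls to the robot, and variables do not carry over. Pictures are saved under pics/ and viewed, and the job is handed in when it is done.

```bash
ls; mkdir -p pics; python3 - <<'E'
from station import sense, capture, camera_params, tcp_to_grasp
import cv2
s=sense(); print(s, tcp_to_grasp)
for n in ("scene","side"):
    im=capture(n); cv2.imwrite(f"pics/{n}0.png",im[:,:,::-1]); p=camera_params(n); print(n,p)
E
```

```text
pics
{'time_s': 0.0, 'joints': array([ 1.48149832e+01,  2.20930276e+01,  3.79413539e-01, -2.82382951e-02,
       -6.84113319e+01, -1.48156102e+01]), 'joint_velocities': array([ 0.00072639,  0.04635781,  0.01689798, -0.01155046, -0.16011498,
       -0.02014479]), 'effort': array([ 5.69075401e-04, -3.90661991e+01,  1.87403029e+01,  4.22001421e+00,
        1.09914420e-02, -1.81494070e-04]), 'tcp_pos': array([ 6.24396686e-01, -2.26604703e-06,  2.21435175e-01]), 'ee_rot': array([[-1.92656096e-04, -9.99997505e-01, -2.22536280e-03],
       [-9.99999975e-01,  1.92911494e-04, -1.14552902e-04],
       [ 1.14981915e-04,  2.22534068e-03, -9.99997517e-01]]), 'wrist_force': array([ 0.34540366, -0.02778465,  0.28132885]), 'moment': array([ 0.00719317, -0.01414183, -0.0247312 ]), 'gripper_width': 0.9984879480908188} -0.0187
scene {'vfov': 56.021523257090045, 'cx': 324.2093787597452, 'cy': 247.6128123810155, 'D': array([-0.05445479,  0.        ,  0.        ,  0.        ,  0.        ]), 'R': array([[ 0.45646394,  0.88971487,  0.00693623],
       [ 0.60352006, -0.3038861 , -0.73716808],
       [-0.65376158,  0.3406768 , -0.67567382]]), 't': array([-0.29833069, -0.18361627,  1.43860588])}
side {'vfov': 42.582677170791335, 'cx': 325.46381791633786, 'cy': 238.25269321243132, 'D': array([-0.20668995,  0.        ,  0.        ,  0.        ,  0.        ]), 'R': array([[-0.89720272, -0.44146493, -0.01166151],
       [-0.30460075,  0.63773752, -0.70746677],
       [ 0.31975875, -0.63118901, -0.70665039]]), 't': array([0.49539745, 0.21268036, 1.51822001])}
```

View pics/scene0.png

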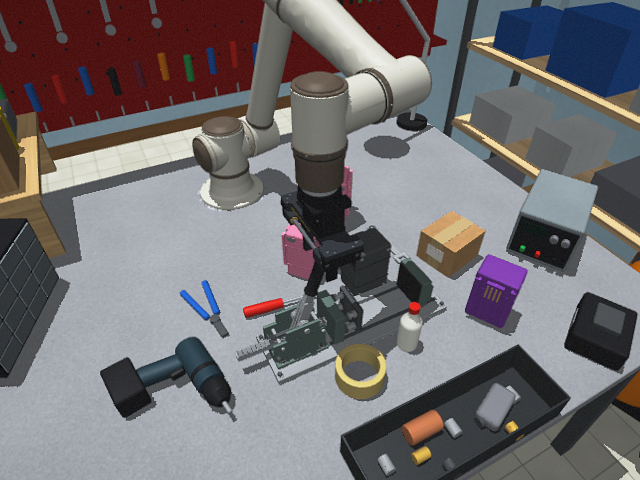

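View pics/side0.png

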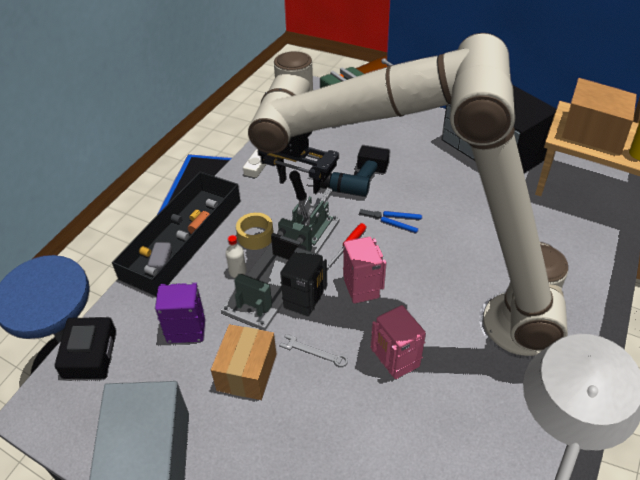

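```bash
python3 - <<'E'
import cv2
a=cv2.imread("pics/scene0.png")[200:400,220:460]; cv2.imwrite("pics/s0c.png",cv2.resize(a,(720,600),interpolation=cv2.INTER_CUBIC))
a=cv2.imread("pics/side0.png")[140:340,210:410]; cv2.imwrite("pics/d0c.png",cv2.resize(a,(600,600),interpolation=cv2.INTER_CUBIC))
E
```

```text
(no output)
```

View pics/s0c.png

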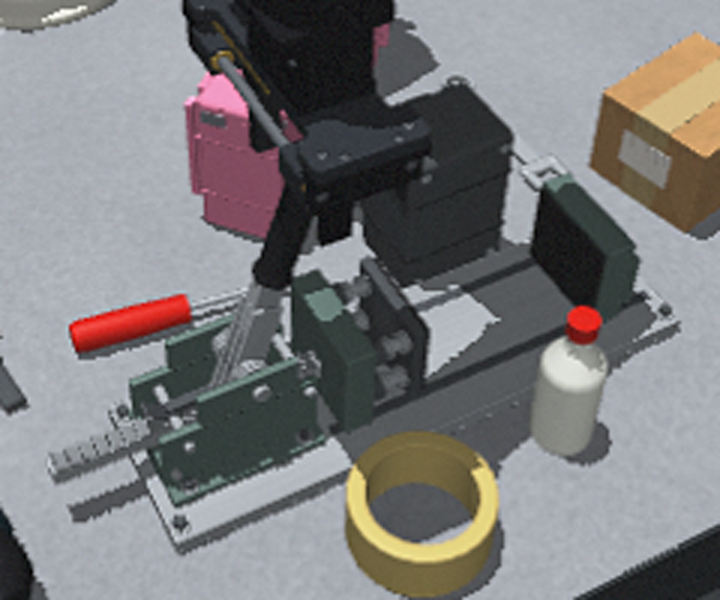

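View pics/d0c.png

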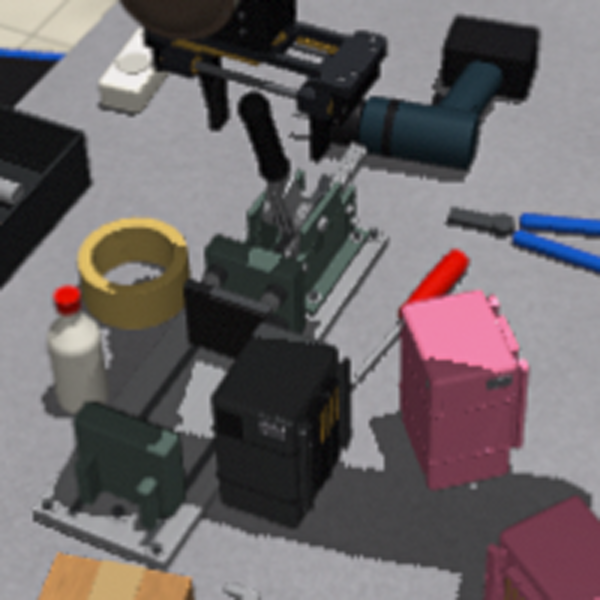

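```bash
cat > h.py <<'E'
import numpy as np, cv2
from station import sense, capture, camera_params
def K(p):
    f=240/np.tan(np.radians(p["vfov"]/2)); return np.array([[f,0,p["cx"]],[0,f,p["cy"]],[0,0,1.]])
def ray(p,uv):
    q=cv2.undistortPoints(np.array([[uv]],float),K(p),np.array(p["D"]))[0,0]
    R=np.array(p["R"]);t=np.array(p["t"])
    return -R.T@t, R.T@np.array([q[0],q[1],1.])
def onz(p,uv,z):
    c,d=ray(p,uv); return c+d*(z-c[2])/d[2]
def proj(p,X):
    X=np.array(X,float).reshape(-1,3)
    return cv2.projectPoints(X,cv2.Rodrigues(np.array(p["R"]))[0],np.array(p["t"]),K(p),np.array(p["D"]))[0][:,0]
def tri(p1,u1,p2,u2):
    A=[];b=[]
    for p,u in((p1,u1),(p2,u2)):
        c,d=ray(p,u); d/=np.linalg.norm(d); M=np.eye(3)-np.outer(d,d); A.append(M);b.append(M@c)
    A=np.vstack(A);b=np.hstack(b); x=np.linalg.lstsq(A,b,rcond=None)[0]; return x, np.linalg.norm(A@x-b)
def snap(n,out,box=None,w=720):
    im=capture(n)[:,:,::-1]; cv2.imwrite(f"pics/{out}_full.png",im)
    if box: im=im[box[1]:box[3],box[0]:box[2]]
    s=min(800/im.shape[1],600/im.shape[0]); cv2.imwrite(f"pics/{out}.png",cv2.resize(im,None,fx=s,fy=s,interpolation=cv2.INTER_CUBIC)); print(out,"scale",s,box)
E
python3 - <<'E'
from h import *
S=camera_params("scene");D=camera_params("side")
c=lambda u,v:(u/3+220,v/3+200)
d=lambda u,v:(u/3+210,v/3+140)
np.set_printoptions(precision=4,suppress=True)
print("side corners",[onz(D,d(*u),.015) for u in((37,512),(165,556),(388,236))])
print("scene corners",[onz(S,c(*u),.015) for u in((180,540),(680,322),(110,405))])
print("lever top",tri(S,c(302,180),D,d(255,103)))
print("lever low",tri(S,c(265,275),D,d(272,172)))
print("pack top side",[onz(D,d(*u),.14) for u in((215,398),(246,335),(338,348),(312,422))])
print("tcp proj",proj(S,sense()["tcp_pos"]),proj(D,sense()["tcp_pos"]))
E
```

```text
side corners [array([0.6938, 0.3009, 0.015 ]), array([0.5736, 0.2931, 0.015 ]), array([ 0.5724, -0.132 ,  0.015 ])]
scene corners [array([ 0.7076, -0.1299,  0.015 ]), array([0.7084, 0.299 , 0.015 ]), array([ 0.5797, -0.1318,  0.015 ])]
lever top (array([ 0.64  , -0.0053,  0.2469]), np.float64(0.0038292135201925402))
lever low (array([ 0.6338, -0.0253,  0.1588]), np.float64(0.0024593345095036013))
pack top side [array([0.5594, 0.2173, 0.14  ]), array([0.5701, 0.1457, 0.14  ]), array([0.4958, 0.1263, 0.14  ]), array([0.4787, 0.2064, 0.14  ])]
tcp proj [[318.1985 262.941 ]] [[298.8983 185.3796]]
```

```bash
python3 -m inch '[{"z":1},{"z":1},{"z":1},{"x":-1,"z":0.5},{"x":-1},{"x":-1},{}]'
python3 - <<'E'
from h import *
snap("scene","s1",(220,200,460,400)); snap("side","d1",(200,140,400,340)); snap("wrist","w1")
E
```

```text
s1 scale 3.0 (220, 200, 460, 400)
d1 scale 3.0 (200, 140, 400, 340)
w1 scale 1.25 None$[0]: bad value
```

```bash
python3 -m inch '[{"jaw":0,"x":0,"y":0,"z":1,"ax":0,"ay":0,"az":0}]'
```

```text
time_s: 0.38
tcp_pos: [0.6218, -0.0001, 0.2766]
ee_rot: [[-0.001, -1.0, -0.015], [-1.0, 0.001, -0.002], [0.002, 0.015, -1.0]]
wrist_force: [1.2, -0.1, 0.4]
gripper_width: 1.002
```

View pics/w1.png

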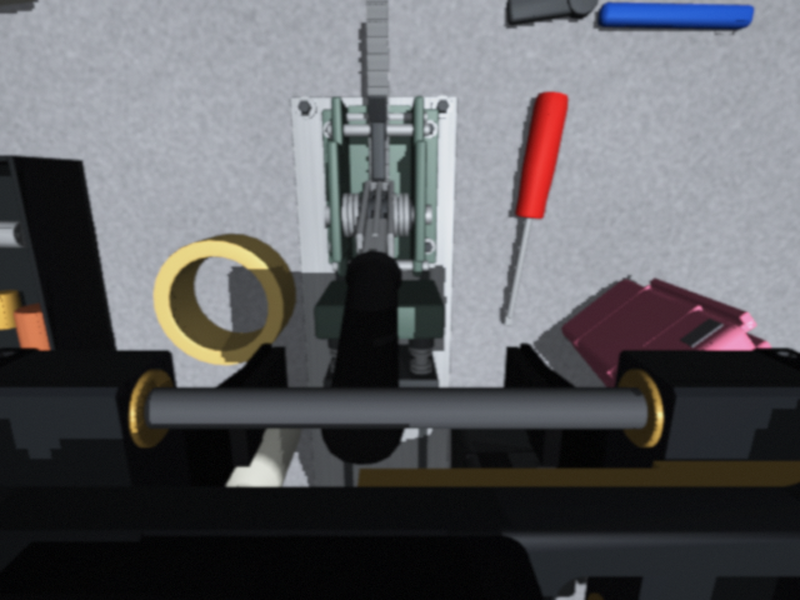

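```bash
python3 -m inch '[{"jaw":0,"x":0,"y":0,"z":1,"ax":0,"ay":0,"az":0},{"jaw":0,"x":-0.3,"y":0,"z":1,"ax":0,"ay":0,"az":1},{"jaw":0,"x":-0.5,"y":0.4,"z":0.5,"ax":0,"ay":0,"az":1},{"jaw":0,"x":-0.5,"y":0.4,"z":0,"ax":0,"ay":0,"az":1},{"jaw":0,"x":-0.5,"y":0.4,"z":0,"ax":0,"ay":0,"az":1},{"jaw":0,"x":-0.5,"y":0.4,"z":0,"ax":0,"ay":0,"az":1},{"jaw":0,"x":-0.4,"y":0.4,"z":0,"ax":0,"ay":0,"az":1},{"jaw":0,"x":-0.4,"y":0.4,"z":0,"ax":0,"ay":0,"az":1},{"jaw":0,"x":0,"y":0.3,"z":0,"ax":0,"ay":0,"az":1},{"jaw":0,"x":0,"y":0,"z":0,"ax":0,"ay":0,"az":1},{"jaw":0,"x":0,"y":0,"z":0,"ax":0,"ay":0,"az":0}]'
python3 - <<'E'
from h import *
print(sense()["joints"])
snap("scene","s2",(220,200,460,400)); snap("side","d2",(200,140,400,340)); snap("wrist","w2")
p=camera_params("wrist");print(-np.array(p["R"]).T@p["t"],p["R"])
E
```

```text
time_s: 1.75
tcp_pos: [0.4295, 0.1653, 0.4345]
ee_rot: [[0.999, 0.05, 0.006], [0.05, -0.999, -0.003], [0.006, 0.004, -1.0]]
wrist_force: [-0.5, -0.1, 0.0]
gripper_width: 0.999
[ 41.64548963   0.8610695    2.8294839    0.38178876 -91.82289959
  51.22240336]
s2 scale 3.0 (220, 200, 460, 400)
d2 scale 3.0 (200, 140, 400, 340)
w2 scale 1.25 None
[0.50043606 0.16885995 0.59676697] [[ 0.04868146 -0.99880328  0.00470407]
 [-0.96503039 -0.04581979  0.25810249]
 [-0.25757807 -0.01710437 -0.96610609]]
```

View pics/w2.png

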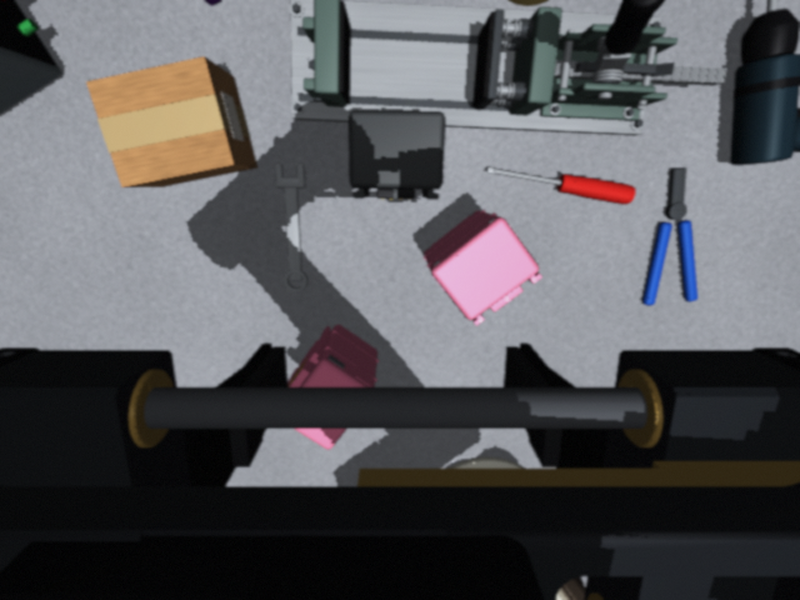

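View pics/s2.png

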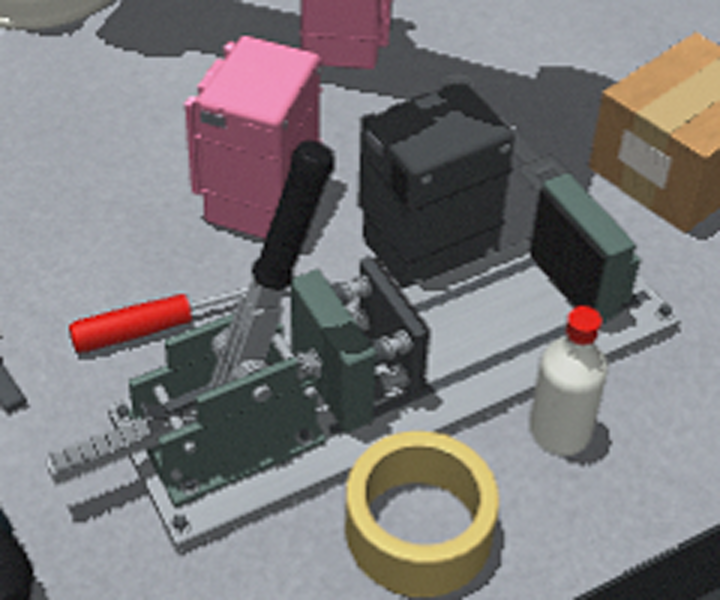

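View pics/d2.png

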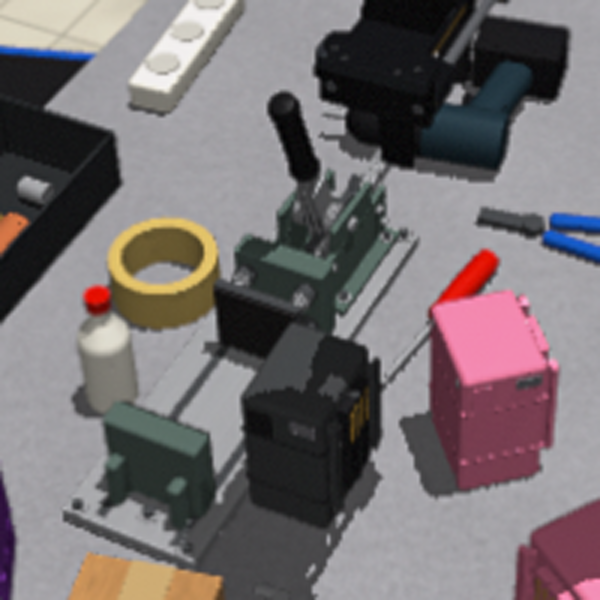

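```bash
python3 - <<'E'
from h import *
np.set_printoptions(precision=4,suppress=True)
W=camera_params("wrist");g=lambda u,v,z:onz(W,(u/1.25,v/1.25),z)
print("pack",[g(*u,.14)[:2] for u in((349,112),(444,112),(349,187),(442,187))])
print("edge",[g(*u,.015)[:2] for u in((293,118),(640,133))], "ends",g(293,60,.015),g(648,100,.015))
print("fixed face",[g(*u,.099)[:2] for u in((350,5),(349,97))])
print("pad face",[g(*u,.094)[:2] for u in((491,12),(478,107))], "block",[g(*u,.098)[:2] for u in((533,10),(528,110))])
print("scene back",[onz(camera_params("scene"),u,.015)[:2] for u in((280,380),(446.7,307.3))])
S=camera_params("scene");D=camera_params("side")
print("levertop",tri(S,(313/3+220,150/3+200),D,(285/3+200,100/3+140)))
E
```

```text
pack [array([0.5659, 0.2145]), array([0.5704, 0.1229]), array([0.4959, 0.213 ]), array([0.5004, 0.1195])]
edge [array([0.5736, 0.2957]), array([ 0.5775, -0.1357])] ends [0.6382 0.295  0.015 ] [ 0.6156 -0.1382  0.015 ]
fixed face [array([0.6705, 0.2197]), array([0.5863, 0.2189])]
pad face [array([0.6732, 0.0782]), array([0.5842, 0.0827])] block [array([0.6757, 0.0371]), array([0.5832, 0.0304])]
scene back [array([ 0.7076, -0.1299]), array([0.7083, 0.2991])]
levertop (array([0.6326, 0.0065, 0.2615]), np.float64(0.0034035862970790936))
```

```bash
python3 - <<'E'
import cv2
a=cv2.imread("pics/w2_full.png")[75:175,180:380]; cv2.imwrite("pics/w2c.png",cv2.resize(a,(800,400),interpolation=cv2.INTER_CUBIC))
a=cv2.imread("pics/d2_full.png")[235:325,270:340]; cv2.imwrite("pics/d2c.png",cv2.resize(a,(466,600),interpolation=cv2.INTER_CUBIC)*1)
E
```

```text
(no output)
```

View pics/w2c.png

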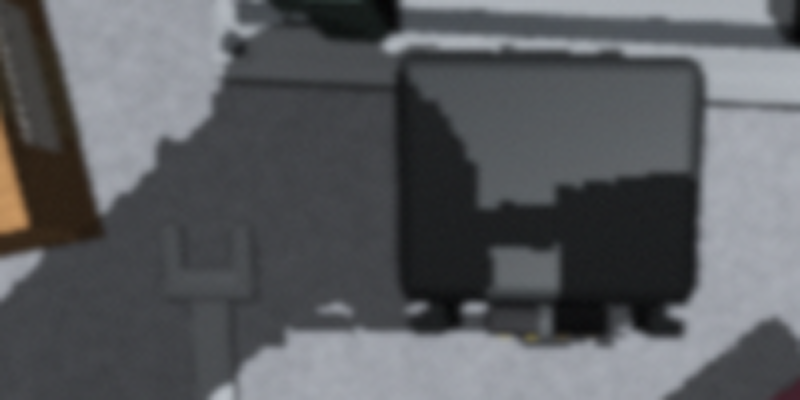

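View pics/d2c.png

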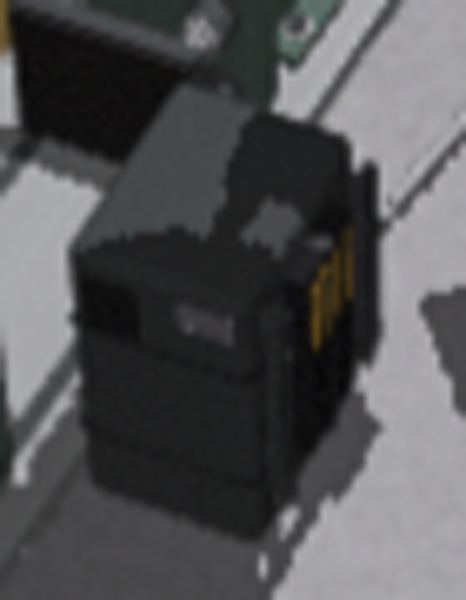

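```bash
python3 -m inch '[{"jaw":255,"x":0.7,"y":0.6,"z":-0.5,"ax":0,"ay":0,"az":0},{"jaw":255,"x":0.6,"y":0.6,"z":-0.9,"ax":0,"ay":0,"az":0},{"jaw":255,"x":0.5,"y":0.5,"z":-1,"ax":0,"ay":0,"az":0},{"jaw":255,"x":0,"y":0,"z":-0.5,"ax":0,"ay":0,"az":0},{"jaw":255,"x":0,"y":0,"z":0,"ax":0,"ay":0,"az":0}]'
```

```text
time_s: 2.52
tcp_pos: [0.532, 0.2584, 0.2721]
ee_rot: [[0.999, 0.036, 0.01], [0.036, -0.999, -0.001], [0.01, 0.002, -1.0]]
wrist_force: [0.4, 0.5, 0.5]
gripper_width: 0.513
```

```bash
python3 -m inch '[{"jaw":255,"x":0.1,"y":0.05,"z":-1,"ax":0,"ay":0,"az":-0.1},{"jaw":255,"x":0.05,"y":0.05,"z":-1,"ax":0,"ay":0,"az":-0.1},{"jaw":255,"x":0,"y":0,"z":-0.9,"ax":0,"ay":0,"az":0},{"jaw":255,"x":0,"y":0,"z":0,"ax":0,"ay":0,"az":0}]'
```

```text
time_s: 3.02
tcp_pos: [0.5465, 0.266, 0.1045]
ee_rot: [[1.0, -0.004, 0.026], [-0.005, -1.0, 0.007], [0.026, -0.007, -1.0]]
wrist_force: [-0.1, 0.1, 0.8]
gripper_width: 0.061
```

```bash
python3 -m inch '[{"jaw":255,"x":-0.1,"y":0,"z":-0.4,"ax":0,"ay":0.15,"az":0},{"jaw":255,"x":0,"y":-0.3,"z":0,"ax":0,"ay":0,"az":0},{"jaw":255,"x":0,"y":-0.3,"z":0,"ax":0,"ay":0,"az":0},{"jaw":255,"x":0,"y":0,"z":0,"ax":0,"ay":0,"az":0}]'
```

```text
time_s: 3.52
tcp_pos: [0.5465, 0.2317, 0.0902]
ee_rot: [[1.0, -0.004, 0.015], [-0.004, -1.0, 0.017], [0.015, -0.018, -1.0]]
wrist_force: [-0.7, 1.7, -0.7]
gripper_width: 0.008
```

```bash
python3 -m inch '[{"jaw":255,"x":0,"y":0.1,"z":-0.2,"ax":-0.1,"ay":0.1,"az":0},{"jaw":255,"x":0,"y":-0.2,"z":0,"ax":0,"ay":0,"az":0},{"jaw":255,"x":0,"y":-0.15,"z":0,"ax":0,"ay":0,"az":0},{"jaw":255,"x":0,"y":0,"z":0,"ax":0,"ay":0,"az":0}]'
python3 - <<'E'
from h import *
snap("scene","s3",(220,200,460,400)); snap("side","d3",(200,140,400,340))
E
```

```text
time_s: 4.03
tcp_pos: [0.5519, 0.2229, 0.0824]
ee_rot: [[1.0, 0.001, 0.01], [0.001, -1.0, 0.008], [0.01, -0.008, -1.0]]
wrist_force: [-0.4, 1.2, -1.0]
gripper_width: 0.003
s3 scale 3.0 (220, 200, 460, 400)
d3 scale 3.0 (200, 140, 400, 340)
```

View pics/s3.png

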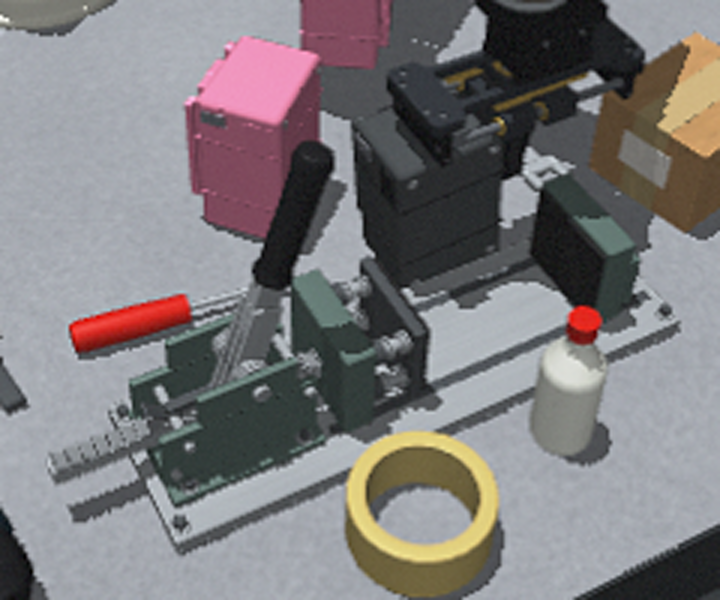

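View pics/d3.png

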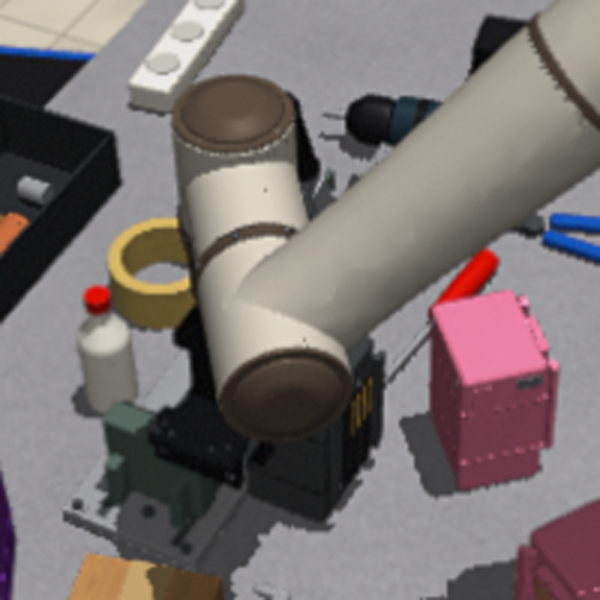

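```bash
python3 -m inch '[{"jaw":255,"x":-0.25,"y":0.05,"z":0,"ax":0,"ay":0,"az":0},{"jaw":255,"x":-0.05,"y":-0.15,"z":0,"ax":0,"ay":0,"az":0},{"jaw":255,"x":0,"y":-0.15,"z":0,"ax":0,"ay":0,"az":0},{"jaw":255,"x":0,"y":0,"z":0,"ax":0,"ay":0,"az":0}]'
```

```text
time_s: 4.62
tcp_pos: [0.5405, 0.216, 0.0886]
ee_rot: [[0.999, 0.011, 0.033], [0.01, -1.0, 0.02], [0.033, -0.02, -0.999]]
wrist_force: [0.3, 1.1, -1.2]
gripper_width: 0.003
```

```bash
python3 -m inch '[{"jaw":255,"x":0,"y":0.5,"z":0,"ax":0,"ay":0,"az":0},{"jaw":255,"x":0,"y":0.2,"z":1,"ax":0,"ay":0,"az":0},{"jaw":180,"x":0,"y":0,"z":1,"ax":0,"ay":0,"az":0},{"jaw":128,"x":-0.4,"y":-0.3,"z":1,"ax":0,"ay":0,"az":0},{"jaw":128,"x":-0.6,"y":-0.6,"z":1,"ax":0,"ay":0,"az":0},{"jaw":128,"x":-1,"y":-0.7,"z":1,"ax":0,"ay":0,"az":0},{"jaw":128,"x":-0.8,"y":-0.6,"z":0.3,"ax":0,"ay":0.2,"az":0},{"jaw":128,"x":0,"y":0,"z":0,"ax":0,"ay":0,"az":0}]'
python3 - <<'E'
from h import *
snap("wrist","w4")
E
```

```text
time_s: 5.62
tcp_pos: [0.3861, 0.1406, 0.3619]
ee_rot: [[0.999, 0.008, -0.039], [0.008, -1.0, -0.006], [-0.039, 0.006, -0.999]]
wrist_force: [-0.1, 0.7, -0.4]
gripper_width: 0.486
w4 scale 1.25 None
```

View pics/w4.png

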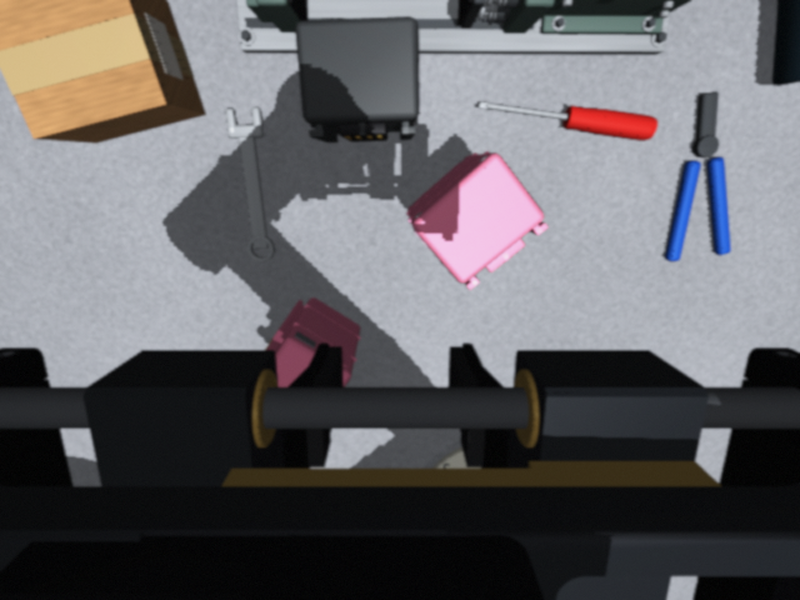

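```bash
python3 - <<'E'
from h import *
np.set_printoptions(precision=4,suppress=True)
W=camera_params("wrist");g=lambda u,v,z:onz(W,(u/1.25,v/1.25),z)[:2]
print("pack",[g(*u,.14) for u in((297,20),(418,18),(303,123),(419,121))])
print("edge",[g(*u,.015) for u in((243,52),(660,53))])
print("pink",[g(*u,.14) for u in((410,215),(492,155),(544,216),(465,283))])
E
```

```text
pack [array([0.5668, 0.2147]), array([0.5691, 0.1236]), array([0.4948, 0.2141]), array([0.4971, 0.1211])]
edge [array([0.5712, 0.2949]), array([ 0.5748, -0.1321])]
pink [array([0.4226, 0.1269]), array([0.4718, 0.0604]), array([0.4226, 0.0121]), array([0.3628, 0.0765])]
```

```bash
python3 - <<'E'
from h import *
snap("scene","s4",(320,200,440,300)); snap("side","d4",(250,220,350,320))
a=cv2.imread("pics/s2_full.png")[200:300,320:440]; cv2.imwrite("pics/s2z.png",cv2.resize(a,(720,600),interpolation=cv2.INTER_CUBIC))
E
```

```text
s4 scale 6.0 (320, 200, 440, 300)
d4 scale 6.0 (250, 220, 350, 320)
```

View pics/s4.png

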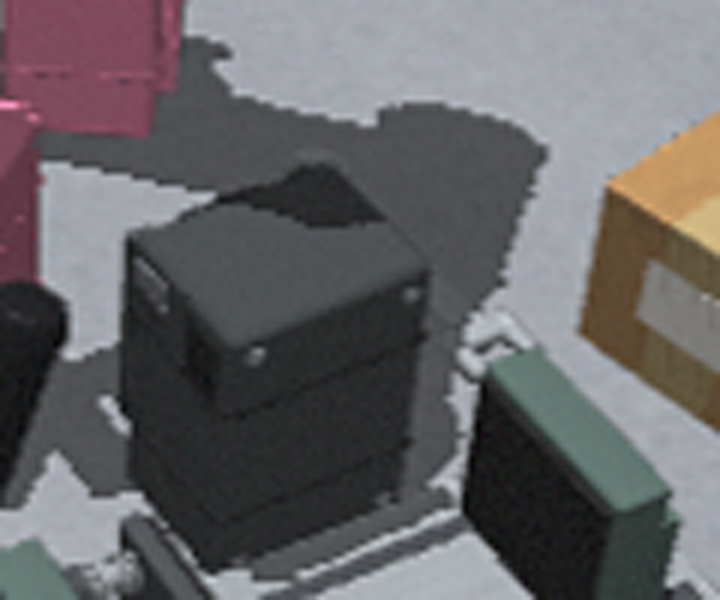

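View pics/s2z.png

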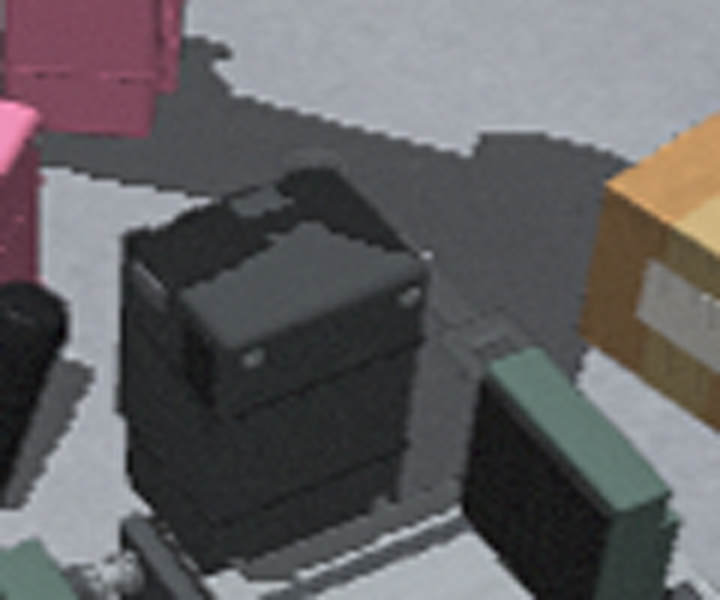

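```bash
python3 - <<'E'
from h import *
np.set_printoptions(precision=4,suppress=True)
S=camera_params("scene");g=lambda u,v,z:onz(S,(u/6+320,v/6+200),z)[:2]
print("pack",[g(*u,.14) for u in((430,268),(215,350),(127,235))])
print("jaw",[g(*u,.099) for u in((487,370),(610,515))])
E
```

```text
pack [array([0.5727, 0.2159]), array([0.5748, 0.1188]), array([0.5032, 0.1207])]
jaw [array([0.5968, 0.232 ]), array([0.6819, 0.2292])]
```

View pics/d4.png

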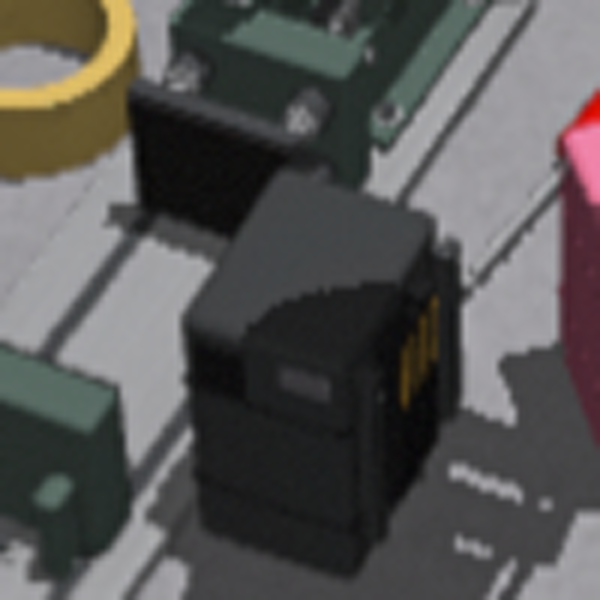

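```bash
python3 -m inch '[{"jaw":128,"x":0.6,"y":0.3,"z":0,"ax":0,"ay":-0.1,"az":0},{"jaw":128,"x":0.6,"y":0.3,"z":-0.7,"ax":0,"ay":-0.1,"az":0},{"jaw":128,"x":0,"y":0,"z":-1,"ax":0,"ay":0,"az":0},{"jaw":128,"x":0,"y":0,"z":-1,"ax":0,"ay":0,"az":0},{"jaw":128,"x":0,"y":0,"z":0,"ax":0,"ay":0,"az":0}]'
```

```text
time_s: 6.4
tcp_pos: [0.4617, 0.1799, 0.1851]
ee_rot: [[1.0, 0.009, -0.02], [0.008, -1.0, -0.021], [-0.02, 0.021, -1.0]]
wrist_force: [0.4, -0.3, 1.1]
gripper_width: 0.496
```

```bash
python3 -m inch '[{"jaw":128,"x":-0.15,"y":-0.2,"z":-0.7,"ax":0,"ay":-0.1,"az":0},{"jaw":128,"x":-0.05,"y":-0.05,"z":-0.6,"ax":0,"ay":-0.1,"az":0},{"jaw":128,"x":0,"y":0,"z":0,"ax":0,"ay":0,"az":0}]'
```

```text
time_s: 6.78
tcp_pos: [0.4547, 0.1679, 0.1098]
ee_rot: [[1.0, 0.011, 0.023], [0.011, -1.0, -0.02], [0.023, 0.02, -1.0]]
wrist_force: [0.6, -0.4, 1.0]
gripper_width: 0.498
```

```bash
python3 -m inch '[{"jaw":128,"x":0.3,"y":0,"z":0.05,"ax":0,"ay":0,"az":0},{"jaw":128,"x":0.3,"y":0,"z":0.05,"ax":0,"ay":0,"az":0},{"jaw":128,"x":0.3,"y":0,"z":0.05,"ax":0,"ay":0,"az":0},{"jaw":128,"x":0.3,"y":0,"z":0.05,"ax":0,"ay":0,"az":0},{"jaw":128,"x":0,"y":0,"z":0,"ax":0,"ay":0,"az":0}]'
python3 - <<'E'
from h import *
snap("scene","s5",(220,200,460,400)); snap("side","d5",(200,140,400,340))
E
```

```text
time_s: 7.4
tcp_pos: [0.5365, 0.1728, 0.1375]
ee_rot: [[0.999, 0.015, 0.036], [0.016, -1.0, -0.015], [0.036, 0.015, -0.999]]
wrist_force: [-0.9, -0.9, -0.6]
gripper_width: 0.499
s5 scale 3.0 (220, 200, 460, 400)
d5 scale 3.0 (200, 140, 400, 340)
```

View pics/s5.png

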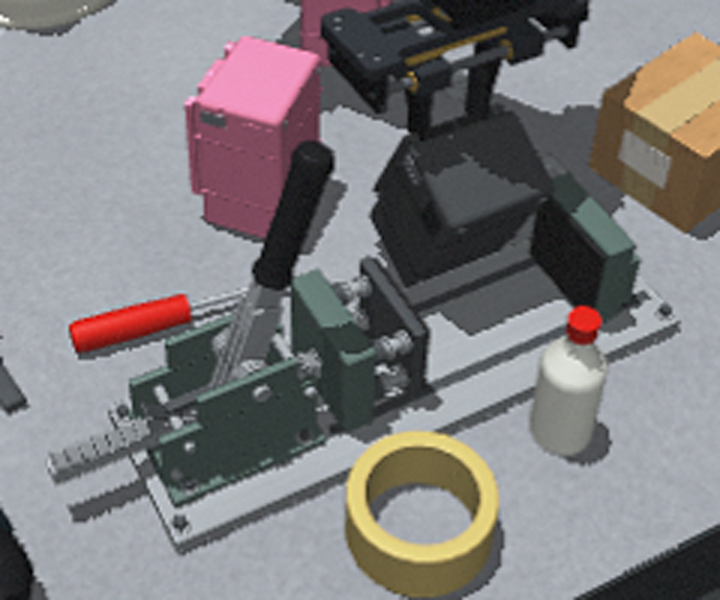

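View pics/d5.png

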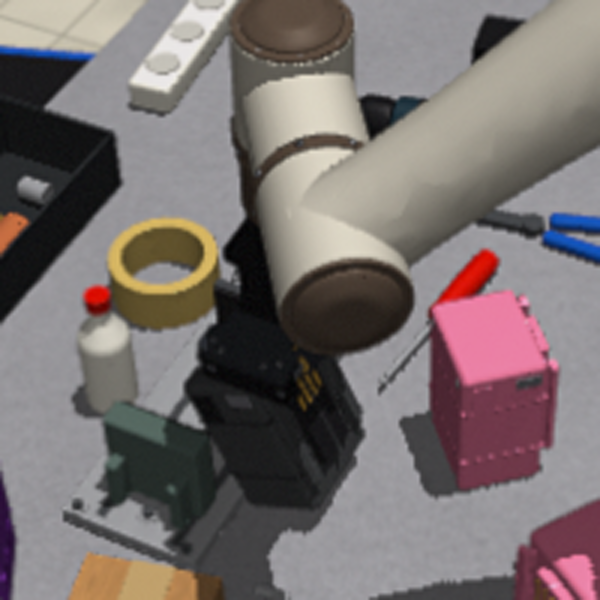

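```bash
python3 - <<'E'
from h import *
np.set_printoptions(precision=4,suppress=True)
S=camera_params("scene");g=lambda u,v,x:(lambda c,d:c+d*(x-c[0])/d[0])(*ray(S,(u/3+220,v/3+200)))
for x in(.61,.625,.64): print(g(550,190,x),g(437,242,x))
E
```

```text
[0.61   0.2279 0.1069] [0.61   0.1268 0.0969]
[0.625  0.2147 0.1259] [0.625  0.1162 0.1161]
[0.64   0.2015 0.1449] [0.64   0.1056 0.1354]
```

```bash
python3 -m inch '[{"jaw":128,"x":0.25,"y":-0.05,"z":-0.1,"ax":0,"ay":0,"az":-0.05},{"jaw":128,"x":0.25,"y":0,"z":-0.1,"ax":0,"ay":0,"az":0},{"jaw":128,"x":0,"y":0,"z":0,"ax":0,"ay":0,"az":0}]'
python3 - <<'E'
from h import *
snap("scene","s6",(220,200,460,400))
E
```

```text
time_s: 7.88
tcp_pos: [0.5666, 0.1701, 0.1251]
ee_rot: [[0.999, 0.008, 0.037], [0.008, -1.0, -0.014], [0.036, 0.014, -0.999]]
wrist_force: [0.6, -0.0, -0.8]
gripper_width: 0.498
s6 scale 3.0 (220, 200, 460, 400)
```

View pics/s6.png

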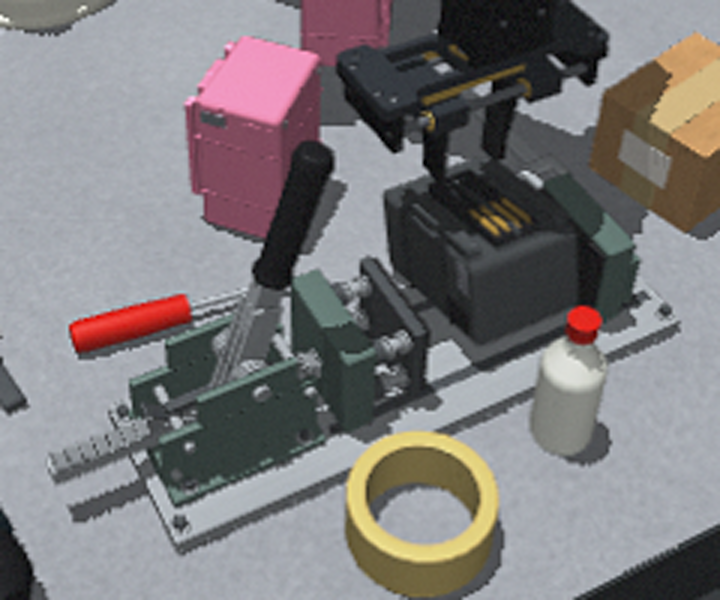

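```bash
python3 -m inch '[{"jaw":128,"x":-0.1,"y":0,"z":1,"ax":0,"ay":0,"az":0},{"jaw":60,"x":0,"y":-0.1,"z":1,"ax":0,"ay":0.1,"az":0},{"jaw":0,"x":0.3,"y":-0.6,"z":1,"ax":0,"ay":0.1,"az":0},{"jaw":0,"x":0.5,"y":-1,"z":1,"ax":0,"ay":0,"az":0},{"jaw":0,"x":0.4,"y":-1,"z":0,"ax":0,"ay":0,"az":0},{"jaw":0,"x":0.2,"y":-0.4,"z":0,"ax":0,"ay":0,"az":0},{"jaw":0,"x":0,"y":0,"z":0,"ax":0,"ay":0,"az":0}]'
python3 - <<'E'
from h import *
snap("scene","s7",(220,200,460,400)); snap("side","d7",(200,140,400,340)); snap("wrist","w7")
E
```

```text
time_s: 8.8
tcp_pos: [0.6296, 0.0045, 0.3425]
ee_rot: [[1.0, 0.012, -0.002], [0.012, -1.0, -0.018], [-0.003, 0.018, -1.0]]
wrist_force: [-0.4, 0.1, -0.4]
gripper_width: 0.987
s7 scale 3.0 (220, 200, 460, 400)
d7 scale 3.0 (200, 140, 400, 340)
w7 scale 1.25 None
```

View pics/d7.png

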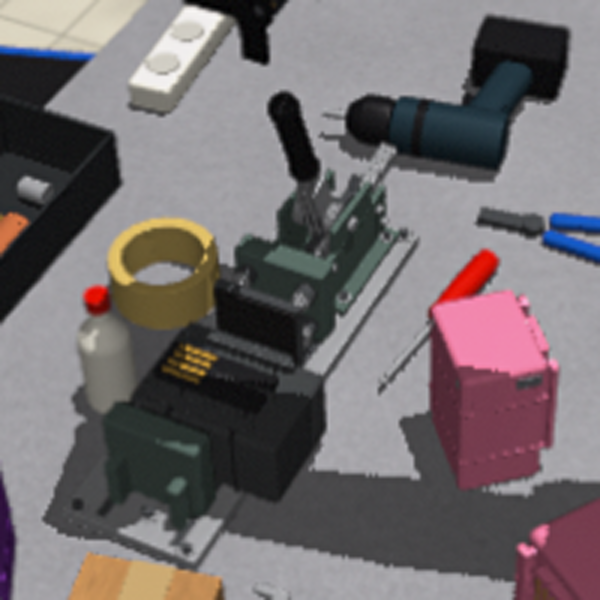

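View pics/s7.png

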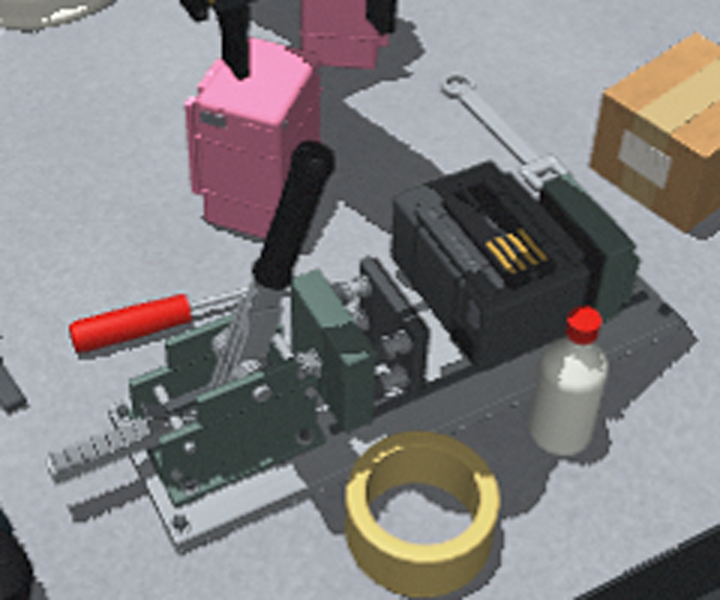

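View pics/w7.png

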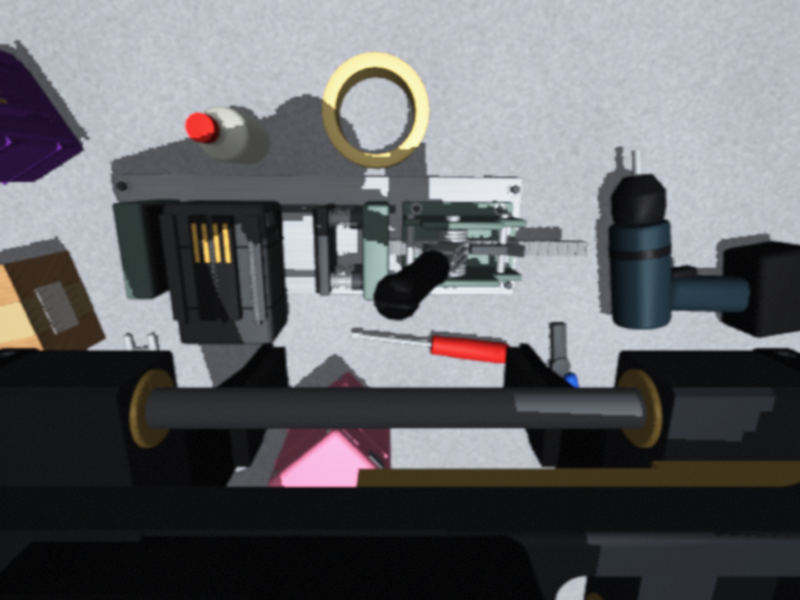

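```bash
python3 - <<'E'
from h import *
np.set_printoptions(precision=4,suppress=True)
W=camera_params("wrist");g=lambda u,v,z:onz(W,(u/1.25,v/1.25),z)[:2]
print("pack foot",[g(*u,.089) for u in((187,338),(285,338))],"far",[g(*u,.089) for u in((165,205),(280,205))])
print("edge",g(500,291,.015),g(320,293,.015))
print("fixed",g(165,203,.099),g(175,290,.099),"pad",g(316,208,.094),g(318,292,.094),"blk",g(365,205,.098),g(363,290,.098),"blkback",g(390,250,.098))
S=camera_params("scene");D=camera_params("side")
print(tri(S,(313/3+220,150/3+200),D,(285/3+200,102/3+140)),tri(S,(272/3+220,275/3+200),D,(305/3+200,172/3+140)))
E
```

```text
pack foot [array([0.5468, 0.2075]), array([0.5477, 0.1105])] far [array([0.6762, 0.2133]), array([0.6777, 0.1085])]
edge [ 0.5801 -0.1215] [0.5755 0.0856]
fixed [0.6785 0.2082] [0.5985 0.2087] pad [0.6758 0.0747] [0.5968 0.0754] blk [0.6793 0.0299] [0.6002 0.032 ] blkback [0.6388 0.0068]
(array([0.6319, 0.0073, 0.2603]), np.float64(0.0028834050015046457)) (array([ 0.633, -0.023,  0.159]), np.float64(0.002246140251523438))
```

```bash
python3 -m inch '[{"jaw":0,"x":0.05,"y":-0.02,"z":-0.8,"ax":-0.1,"ay":0,"az":0},{"jaw":0,"x":0.05,"y":0,"z":-0.9,"ax":0,"ay":0,"az":0},{"jaw":0,"x":0,"y":0,"z":-0.3,"ax":0,"ay":0,"az":0},{"jaw":128,"x":0,"y":0,"z":0,"ax":0,"ay":0,"az":0},{"jaw":128,"x":0,"y":0,"z":0,"ax":0,"ay":0,"az":0}]'
```

```text
time_s: 9.57
tcp_pos: [0.6332, 0.012, 0.2216]
ee_rot: [[1.0, 0.025, 0.001], [0.025, -0.999, -0.035], [0.0, 0.035, -0.999]]
wrist_force: [-0.5, -0.2, 0.2]
gripper_width: 0.856
```

```bash
python3 -m inch '[{"jaw":128,"x":0,"y":-0.15,"z":0,"ax":0.2,"ay":0,"az":-0.1},{"jaw":128,"x":0,"y":-0.1,"z":0,"ax":0,"ay":0,"az":0},{"jaw":128,"x":0,"y":0,"z":0,"ax":0,"ay":0,"az":0}]'
python3 - <<'E'
from h import *
snap("scene","s8",(220,200,460,400)); snap("side","d8",(200,140,400,340))
E
```

```text
time_s: 9.95
tcp_pos: [0.6344, -0.0037, 0.225]
ee_rot: [[1.0, 0.006, 0.007], [0.006, -1.0, 0.004], [0.007, -0.003, -1.0]]
wrist_force: [0.9, -0.7, 1.1]
gripper_width: 0.54
s8 scale 3.0 (220, 200, 460, 400)
d8 scale 3.0 (200, 140, 400, 340)
```

View pics/s8.png

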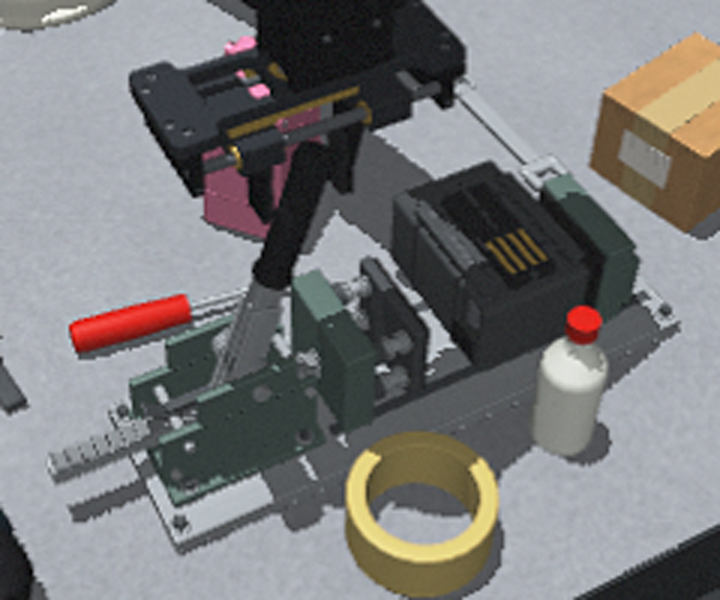

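View pics/d8.png

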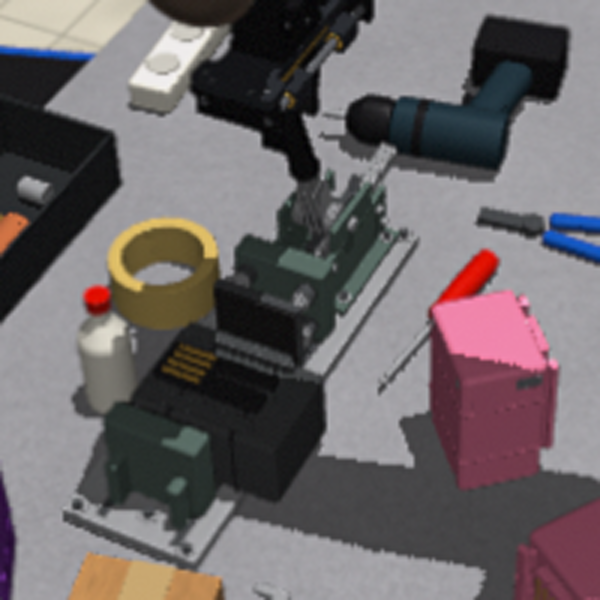

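```bash
python3 -m inch '[{"jaw":128,"x":0,"y":-0.4,"z":0,"ax":0,"ay":0,"az":0},{"jaw":128,"x":0,"y":-0.5,"z":-0.02,"ax":0,"ay":0,"az":0},{"jaw":128,"x":0,"y":-0.5,"z":-0.02,"ax":0,"ay":0,"az":0},{"jaw":128,"x":0,"y":-0.1,"z":0,"ax":0,"ay":0,"az":0},{"jaw":128,"x":0,"y":0,"z":0,"ax":0,"ay":0,"az":0}]'
```

```text
time_s: 10.68
tcp_pos: [0.6368, -0.0878, 0.2257]
ee_rot: [[1.0, 0.012, 0.015], [0.012, -1.0, 0.012], [0.016, -0.012, -1.0]]
wrist_force: [-1.3, 4.1, 0.5]
gripper_width: 0.499
```

```bash
python3 -m inch '[{"jaw":128,"x":-0.03,"y":-0.12,"z":-0.05,"ax":-0.05,"ay":0.05,"az":0},{"jaw":128,"x":0,"y":-0.05,"z":0,"ax":0,"ay":0,"az":0},{"jaw":128,"x":0,"y":0,"z":0,"ax":0,"ay":0,"az":0}]'
python3 - <<'E'
from h import *
snap("scene","s9",(220,200,460,400)); snap("side","d9",(200,140,400,340))
E
```

```text
time_s: 11.05
tcp_pos: [0.6366, -0.095, 0.2241]
ee_rot: [[1.0, 0.016, 0.011], [0.016, -1.0, 0.005], [0.011, -0.004, -1.0]]
wrist_force: [0.6, 4.7, 2.2]
gripper_width: 0.497
s9 scale 3.0 (220, 200, 460, 400)
d9 scale 3.0 (200, 140, 400, 340)
```

View pics/s9.png

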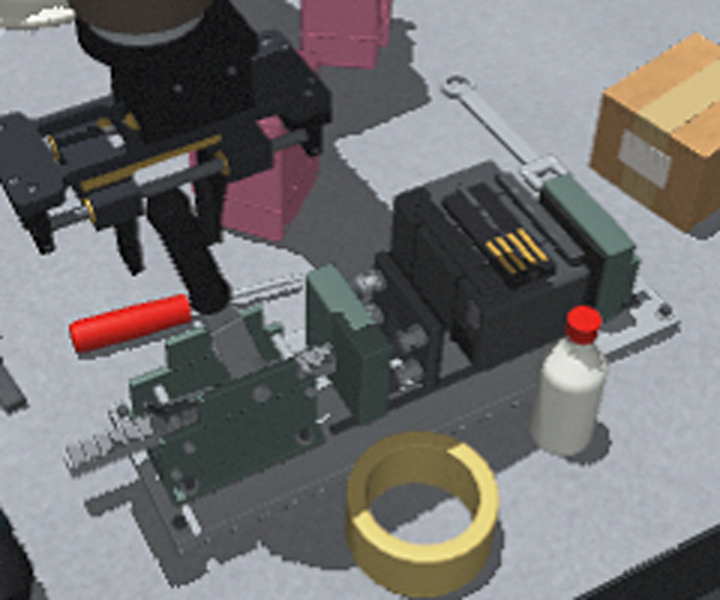

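View pics/d9.png

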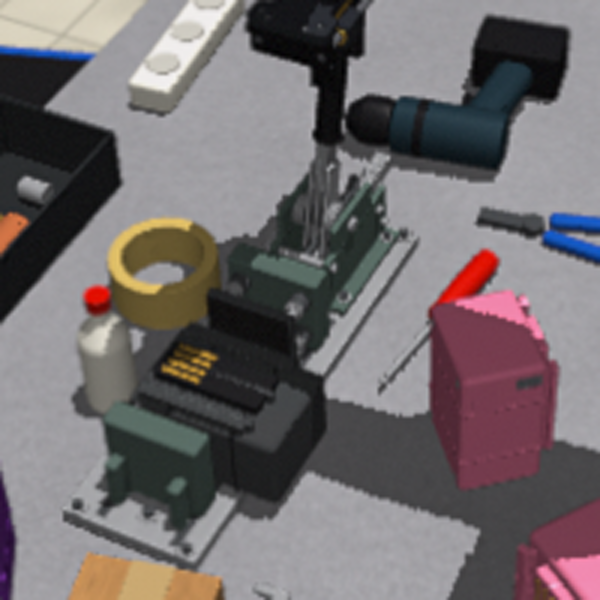

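```bash
cat >> h.py <<'E'
def onx(p,uv,x):
    c,d=ray(p,uv); return c+d*(x-c[0])/d[0]
E
python3 - <<'E'
from h import *
S=camera_params("scene");D=camera_params("side")
c=lambda u,v:(u/3+220,v/3+200)
for n,u in(("low9",(211,296)),("low home",(272,275)),("top home",(313,160))): 
    q=onx(S,c(*u),.634); print(n,q, np.degrees(np.arctan2(q[1]+.049,q[2]-.088)), np.hypot(q[1]+.049,q[2]-.088))
E
```

```text
low9 [ 0.634      -0.06666089  0.16021022] -13.7433811191132 0.07433857193368956
low home [ 0.634      -0.0219007   0.15844904] 21.039999115205198 0.07548138296693065
top home [0.634      0.00834137 0.25179673] 19.293947286284755 0.17354365509126482
```

```bash
python3 -m inch '[{"jaw":90,"x":-0.03,"y":0.5,"z":0,"ax":0,"ay":0.05,"az":-0.1},{"jaw":90,"x":0,"y":0.5,"z":0,"ax":0,"ay":0,"az":0},{"jaw":90,"x":0,"y":0.5,"z":0,"ax":0,"ay":0,"az":0},{"jaw":90,"x":0,"y":0.35,"z":0,"ax":0,"ay":0,"az":0},{"jaw":90,"x":0,"y":0,"z":0,"ax":0,"ay":0,"az":0}]'
python3 - <<'E'
from h import *
snap("scene","s10",(220,200,460,400)); snap("side","d10",(200,140,400,340))
E
```

```text
time_s: 11.78
tcp_pos: [0.6333, 0.0099, 0.2229]
ee_rot: [[1.0, -0.005, -0.005], [-0.005, -1.0, -0.012], [-0.005, 0.012, -1.0]]
wrist_force: [0.2, -3.9, 0.7]
gripper_width: 0.641
s10 scale 3.0 (220, 200, 460, 400)
d10 scale 3.0 (200, 140, 400, 340)
```

View pics/s10.png

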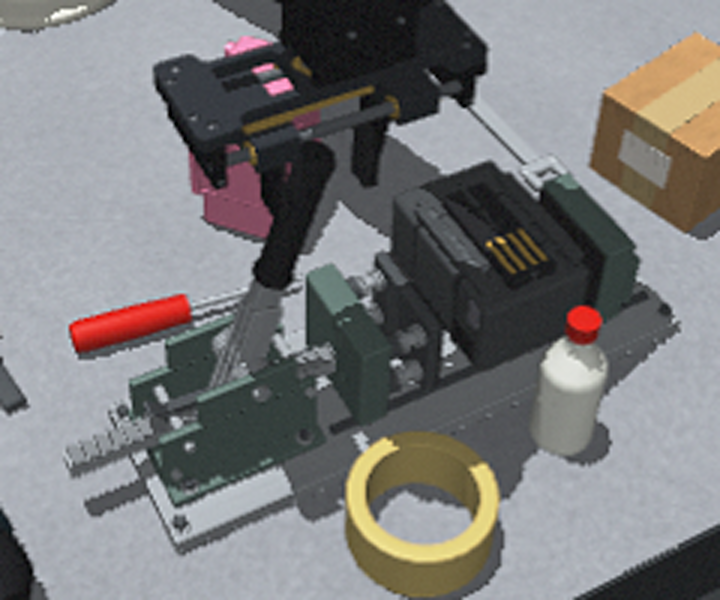

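```bash
python3 -m inch '[{"jaw":90,"x":0,"y":-0.5,"z":0,"ax":0.05,"ay":0,"az":0.02},{"jaw":90,"x":0,"y":-0.5,"z":0,"ax":0,"ay":0,"az":0},{"jaw":90,"x":0,"y":-0.5,"z":0,"ax":0,"ay":0,"az":0},{"jaw":90,"x":0,"y":-0.4,"z":0,"ax":0,"ay":0,"az":0},{"jaw":90,"x":0,"y":-0.05,"z":0,"ax":0,"ay":0,"az":0},{"jaw":90,"x":0,"y":0,"z":0,"ax":0,"ay":0,"az":0}]'
```

```text
time_s: 12.62
tcp_pos: [0.6349, -0.1038, 0.2237]
ee_rot: [[1.0, -0.001, 0.001], [-0.001, -1.0, 0.009], [0.001, -0.009, -1.0]]
wrist_force: [-0.1, 2.9, 1.4]
gripper_width: 0.645
```

```bash
python3 -m inch '[{"jaw":90,"x":0,"y":0.5,"z":0,"ax":-0.05,"ay":0,"az":0},{"jaw":90,"x":0,"y":0.5,"z":0,"ax":0,"ay":0,"az":0},{"jaw":90,"x":0,"y":0.5,"z":0,"ax":0,"ay":0,"az":0},{"jaw":90,"x":0,"y":0.32,"z":0,"ax":0,"ay":0,"az":0},{"jaw":90,"x":0,"y":0,"z":0,"ax":0,"ay":0,"az":0}]'
python3 - <<'E'
from h import *
snap("scene","s11",(220,200,460,400))
E
```

```text
time_s: 13.25
tcp_pos: [0.6344, 0.0084, 0.2238]
ee_rot: [[1.0, 0.001, 0.0], [0.001, -1.0, -0.006], [0.0, 0.006, -1.0]]
wrist_force: [-0.5, 0.2, 0.6]
gripper_width: 0.647
s11 scale 3.0 (220, 200, 460, 400)
```

View pics/s11.png

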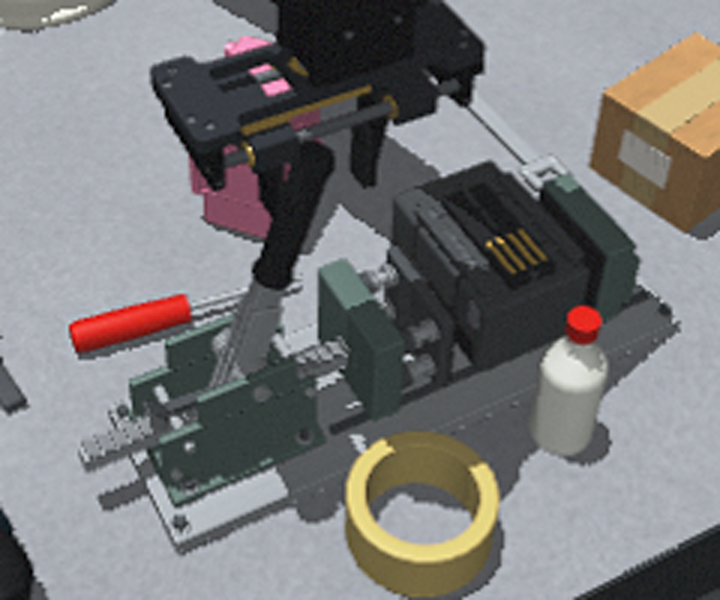

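```bash
python3 -m inch '[{"jaw":90,"x":0,"y":-0.5,"z":0,"ax":0.05,"ay":0,"az":0},{"jaw":90,"x":0,"y":-0.5,"z":0,"ax":0,"ay":0,"az":0},{"jaw":90,"x":0,"y":-0.5,"z":0,"ax":0,"ay":0,"az":0},{"jaw":90,"x":0,"y":-0.38,"z":0,"ax":0,"ay":0,"az":0},{"jaw":90,"x":0,"y":-0.05,"z":0,"ax":0,"ay":0,"az":0},{"jaw":90,"x":0,"y":0,"z":0,"ax":0,"ay":0,"az":0}]'
python3 -m inch '[{"jaw":90,"x":0,"y":0.5,"z":0,"ax":-0.05,"ay":0,"az":0},{"jaw":90,"x":0,"y":0.5,"z":0,"ax":0,"ay":0,"az":0},{"jaw":90,"x":0,"y":0.5,"z":0,"ax":0,"ay":0,"az":0},{"jaw":90,"x":0,"y":0.32,"z":0,"ax":0,"ay":0,"az":0},{"jaw":90,"x":0,"y":0,"z":0,"ax":0,"ay":0,"az":0}]'
python3 - <<'E'
from h import *
snap("scene","s12",(220,200,460,400))
E
```

```text
time_s: 14.05
tcp_pos: [0.6361, -0.1086, 0.2258]
ee_rot: [[1.0, -0.002, 0.008], [-0.002, -1.0, 0.012], [0.008, -0.012, -1.0]]
wrist_force: [-0.1, 5.3, 0.8]
gripper_width: 0.647
time_s: 14.68
tcp_pos: [0.6358, 0.0019, 0.2269]
ee_rot: [[1.0, -0.001, 0.008], [-0.001, -1.0, -0.003], [0.008, 0.003, -1.0]]
wrist_force: [0.0, -1.0, -0.4]
gripper_width: 0.647
s12 scale 3.0 (220, 200, 460, 400)
```

View pics/s12.png

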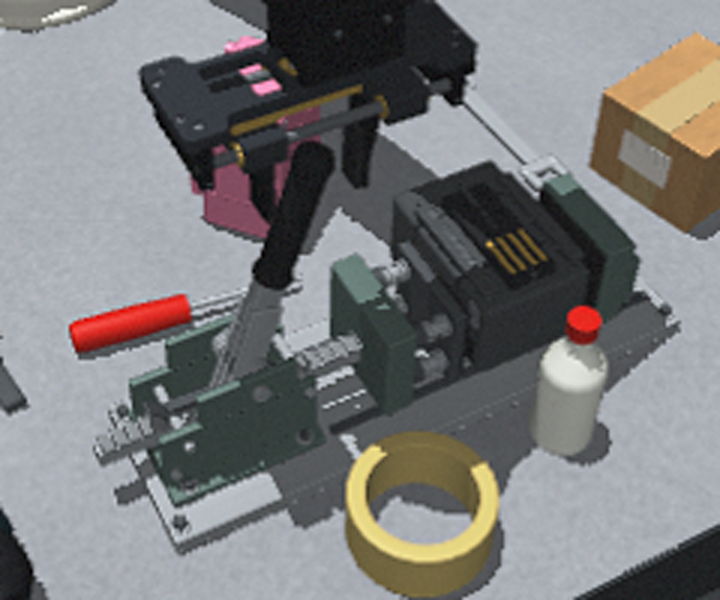

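```bash
python3 -m inch '[{"jaw":90,"x":0,"y":-0.5,"z":-0.03,"ax":0.05,"ay":0,"az":0},{"jaw":90,"x":0,"y":-0.5,"z":0,"ax":0,"ay":0,"az":0},{"jaw":90,"x":0,"y":-0.5,"z":0,"ax":0,"ay":0,"az":0},{"jaw":90,"x":0,"y":-0.22,"z":0,"ax":0,"ay":0,"az":0},{"jaw":90,"x":0,"y":-0.05,"z":0,"ax":0,"ay":0,"az":0},{"jaw":90,"x":0,"y":0,"z":0,"ax":0,"ay":0,"az":0}]'
python3 - <<'E'
from h import *
snap("scene","s13",(220,200,460,400))
E
```

```text
time_s: 15.48
tcp_pos: [0.6371, -0.1056, 0.2265]
ee_rot: [[1.0, -0.002, 0.014], [-0.002, -1.0, 0.013], [0.014, -0.013, -1.0]]
wrist_force: [-0.3, 3.1, -0.1]
gripper_width: 0.646
s13 scale 3.0 (220, 200, 460, 400)
```

View pics/s13.png

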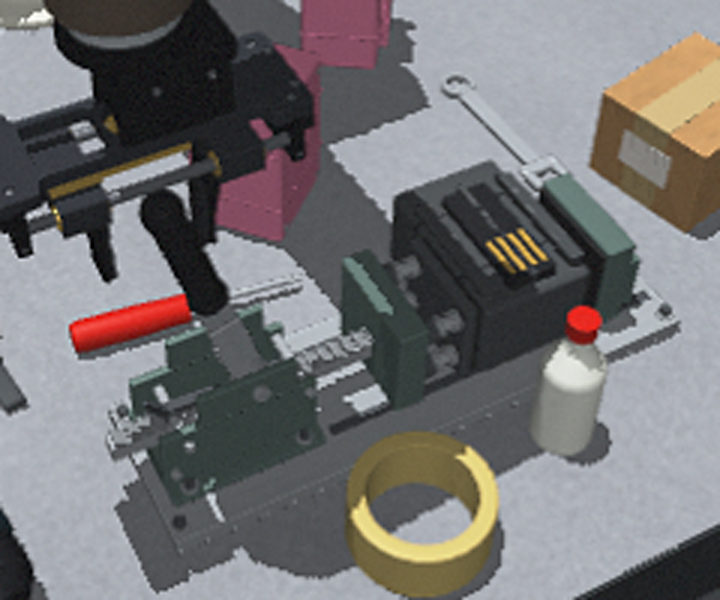

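```bash
python3 -m inch '[{"jaw":90,"x":-0.02,"y":0.5,"z":-0.03,"ax":-0.05,"ay":0.05,"az":0},{"jaw":90,"x":0,"y":0.5,"z":0,"ax":0,"ay":0,"az":0},{"jaw":90,"x":0,"y":0.5,"z":0,"ax":0,"ay":0,"az":0},{"jaw":90,"x":0,"y":0.32,"z":0,"ax":0,"ay":0,"az":0},{"jaw":90,"x":0,"y":0,"z":0,"ax":0,"ay":0,"az":0}]'
python3 - <<'E'
from h import *
snap("scene","s14",(220,200,460,400)); snap("side","d14",(240,200,360,300))
E
```

```text
time_s: 16.15
tcp_pos: [0.6356, 0.0041, 0.2262]
ee_rot: [[1.0, 0.0, 0.005], [0.0, -1.0, -0.005], [0.005, 0.005, -1.0]]
wrist_force: [0.6, -0.3, -0.1]
gripper_width: 0.647
s14 scale 3.0 (220, 200, 460, 400)
d14 scale 6.0 (240, 200, 360, 300)
```

View pics/s14.png

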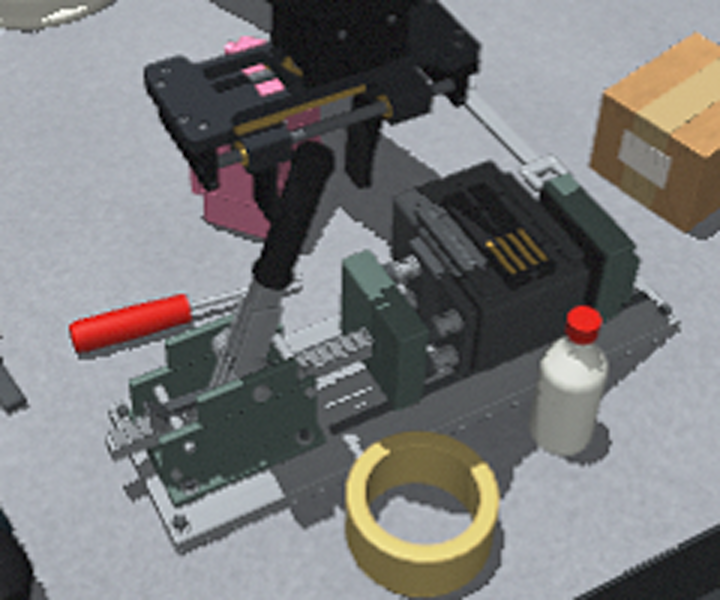

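View pics/d14.png

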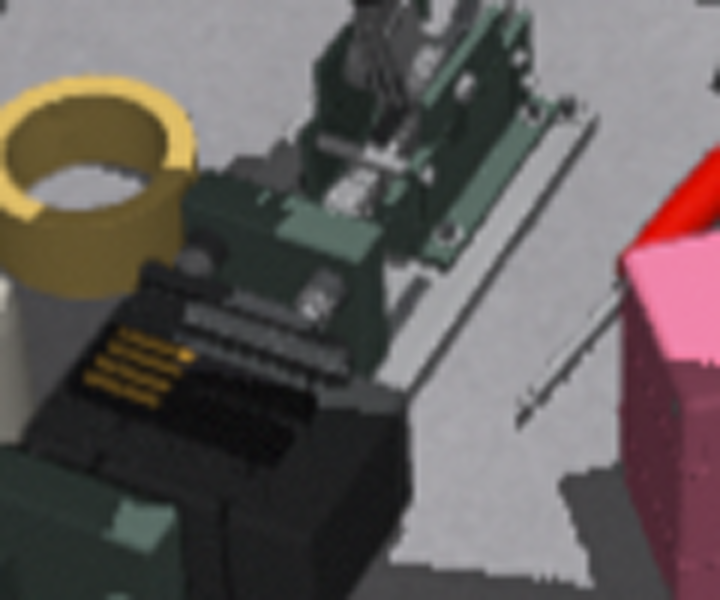

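Stroke 5.

```bash
python3 -m inch '[{"jaw":90,"x":0,"y":-0.5,"z":-0.03,"ax":0.05,"ay":0,"az":0},{"jaw":90,"x":0,"y":-0.5,"z":0,"ax":0,"ay":0,"az":0},{"jaw":90,"x":0,"y":-0.5,"z":0,"ax":0,"ay":0,"az":0},{"jaw":90,"x":0,"y":-0.24,"z":0,"ax":0,"ay":0,"az":0},{"jaw":90,"x":0,"y":-0.06,"z":0,"ax":0,"ay":0,"az":0},{"jaw":90,"x":0,"y":0,"z":0,"ax":0,"ay":0,"az":0}]'
python3 - <<'E'
from h import *
snap("scene","s15",(220,200,460,400))
E
```

```text
time_s: 17.0
tcp_pos: [0.6371, -0.1054, 0.2257]
ee_rot: [[1.0, -0.004, 0.012], [-0.004, -1.0, 0.014], [0.012, -0.014, -1.0]]
wrist_force: [0.7, 4.0, 0.7]
gripper_width: 0.649
s15 scale 3.0 (220, 200, 460, 400)
```

View pics/s15.png

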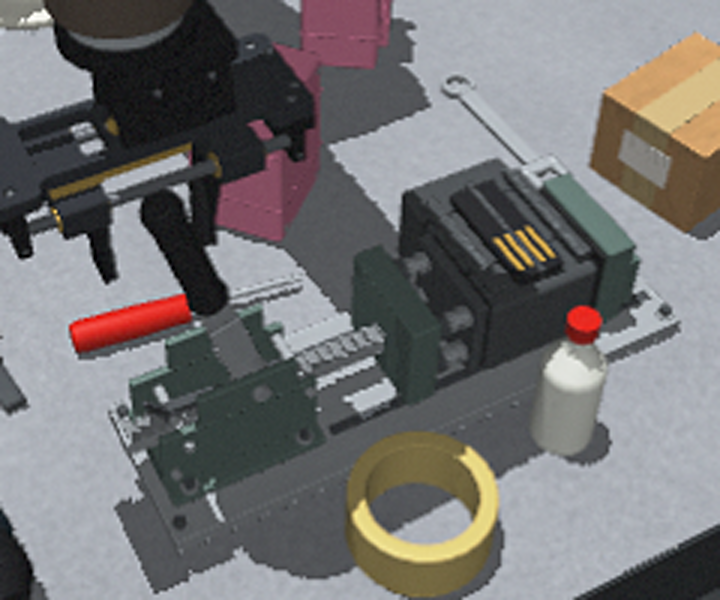

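```bash
python3 -m inch '[{"jaw":90,"x":-0.02,"y":0.5,"z":-0.03,"ax":-0.05,"ay":0.05,"az":0},{"jaw":90,"x":0,"y":0.5,"z":0,"ax":0,"ay":0,"az":0},{"jaw":90,"x":0,"y":0.5,"z":0,"ax":0,"ay":0,"az":0},{"jaw":90,"x":0,"y":0.32,"z":0,"ax":0,"ay":0,"az":0},{"jaw":90,"x":0,"y":0,"z":0,"ax":0,"ay":0,"az":0}]'
python3 -m inch '[{"jaw":90,"x":0,"y":-0.5,"z":-0.03,"ax":0.05,"ay":0,"az":0},{"jaw":90,"x":0,"y":-0.5,"z":0,"ax":0,"ay":0,"az":0},{"jaw":90,"x":0,"y":-0.5,"z":0,"ax":0,"ay":0,"az":0},{"jaw":90,"x":0,"y":-0.24,"z":0,"ax":0,"ay":0,"az":0},{"jaw":90,"x":0,"y":-0.06,"z":0,"ax":0,"ay":0,"az":0},{"jaw":90,"x":0,"y":0,"z":0,"ax":0,"ay":0,"az":0}]'
python3 - <<'E'
from h import *
snap("scene","s16",(220,200,460,400))
E
```

```text
time_s: 17.68
tcp_pos: [0.6355, 0.0028, 0.2251]
ee_rot: [[1.0, -0.004, 0.002], [-0.004, -1.0, -0.005], [0.002, 0.005, -1.0]]
wrist_force: [-0.4, 0.2, 0.2]
gripper_width: 0.645
time_s: 18.42
tcp_pos: [0.6377, -0.1017, 0.2254]
ee_rot: [[1.0, -0.003, 0.011], [-0.003, -1.0, 0.019], [0.011, -0.019, -1.0]]
wrist_force: [-0.7, 6.2, 2.1]
gripper_width: 0.649
s16 scale 3.0 (220, 200, 460, 400)
```

View pics/s16.png

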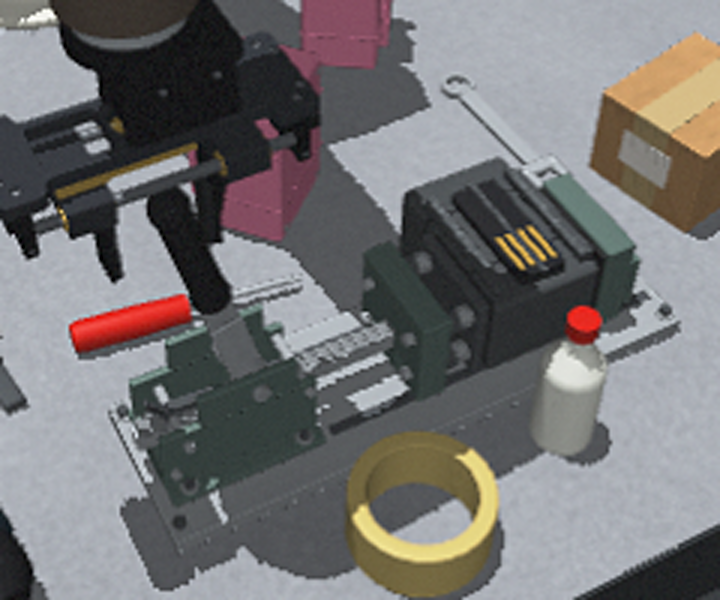

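```bash
python3 -m inch '[{"jaw":90,"x":-0.02,"y":-0.12,"z":-0.02,"ax":-0.05,"ay":0,"az":0},{"jaw":90,"x":0,"y":-0.03,"z":0,"ax":0,"ay":0,"az":0},{"jaw":90,"x":0,"y":0,"z":0,"ax":0,"ay":0,"az":0}]'
python3 - <<'E'
from h import *
snap("scene","s17",(320,260,400,340))
E
python3 -m inch '[{"jaw":90,"x":-0.02,"y":0.5,"z":-0.03,"ax":-0.05,"ay":0.05,"az":0},{"jaw":90,"x":0,"y":0.5,"z":0,"ax":0,"ay":0,"az":0},{"jaw":90,"x":0,"y":0.5,"z":0,"ax":0,"ay":0,"az":0},{"jaw":90,"x":0,"y":0.32,"z":0,"ax":0,"ay":0,"az":0},{"jaw":90,"x":0,"y":0,"z":0,"ax":0,"ay":0,"az":0}]'
python3 - <<'E'
from h import *
snap("scene","s18",(320,260,400,340))
E
```

```text
time_s: 18.85
tcp_pos: [0.6377, -0.1062, 0.2247]
ee_rot: [[1.0, -0.003, 0.016], [-0.003, -1.0, 0.019], [0.016, -0.019, -1.0]]
wrist_force: [-0.8, 5.7, 1.8]
gripper_width: 0.649
s17 scale 7.5 (320, 260, 400, 340)
time_s: 19.52
tcp_pos: [0.6363, 0.0008, 0.2236]
ee_rot: [[1.0, -0.007, 0.007], [-0.007, -1.0, 0.006], [0.007, -0.006, -1.0]]
wrist_force: [0.1, -0.8, -0.5]
gripper_width: 0.645
s18 scale 7.5 (320, 260, 400, 340)
```

View pics/s17.png

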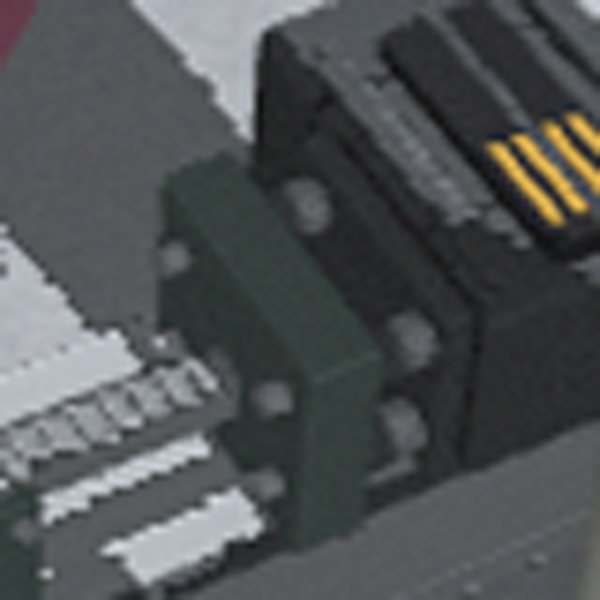

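View pics/s18.png

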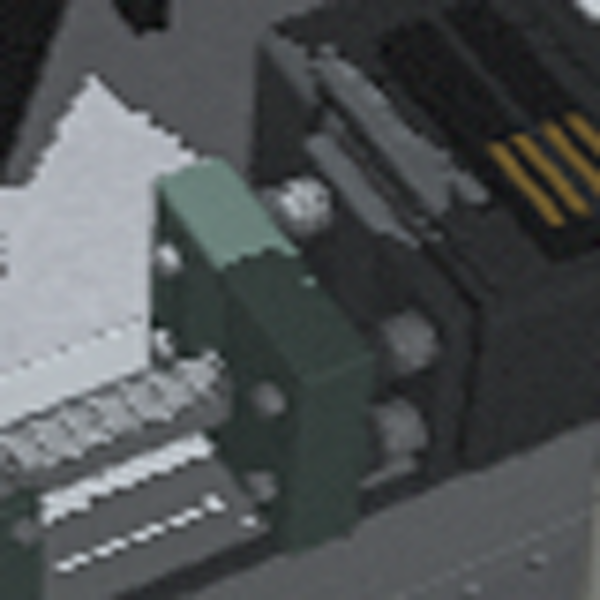

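```bash
python3 - <<'E'
from h import *
np.set_printoptions(precision=4,suppress=True)
S=camera_params("scene")
a=lambda u,v,x:onx(S,(u/7.5+320,v/7.5+260),x)
b=lambda u,v,x:onx(S,(u/3+220,v/3+200),x)
print("s18 blk",a(372,357,.681),"back",a(303,383,.681),"pad",a(480,305,.678),"blk bottom", a(355,545,.681), "pad bottom",a(467,470,.678))
print("s17 blk",a(380,355,.681),"pad",a(480,300,.678))
print("s7 blk",b(373,348,.681),"pad",b(427,326,.678),"bot",b(371,430,.681),b(425,388,.678))
for n in ("s7","s12","s15","s18"):
    im=cv2.imread(f"pics/{n}_full.png"); x0,y0=(320,260) if n>"s12" else (300,270)
    cv2.imwrite(f"pics/z{n}.png",cv2.resize(im[y0:y0+80,x0:x0+80],(600,600),interpolation=cv2.INTER_CUBIC))
E
```

```text
s18 blk [0.681  0.0939 0.0962] back [0.681  0.0711 0.0973] pad [0.678  0.1323 0.0955] blk bottom [0.681  0.0959 0.0071] pad bottom [0.678  0.1368 0.0164]
s17 blk [0.681  0.0967 0.0957] pad [0.678  0.1321 0.0978]
s7 blk [0.681  0.0321 0.1027] pad [0.678  0.0776 0.0984] bot [0.681  0.0346 0.0052] [0.678  0.0814 0.0246]
```

View pics/zs7.png

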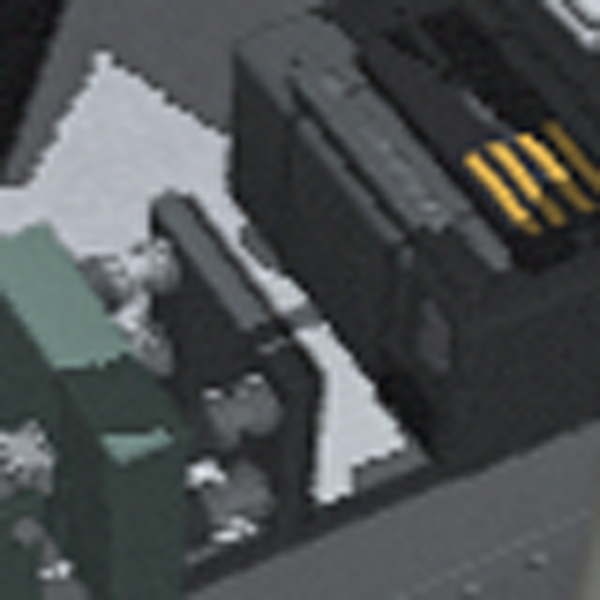

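View pics/zs15.png

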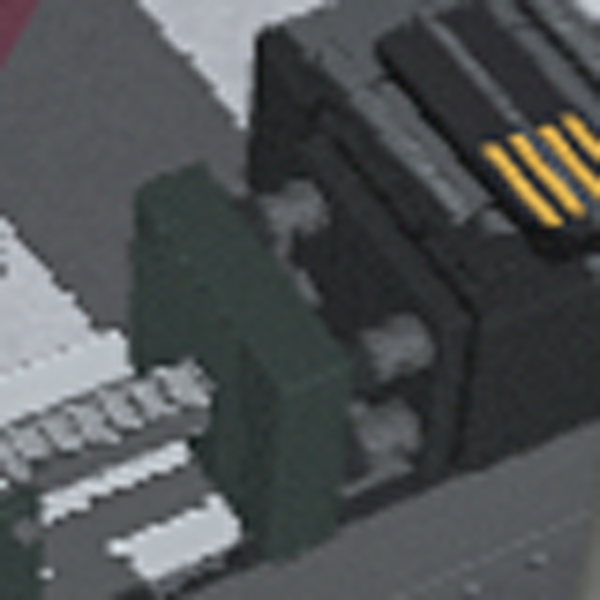

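```bash
python3 -m inch '[{"jaw":60,"x":0,"y":0,"z":0.6,"ax":0,"ay":0,"az":0},{"jaw":60,"x":-0.2,"y":0,"z":0.7,"ax":0,"ay":0,"az":0},{"jaw":60,"x":-0.6,"y":0.6,"z":0,"ax":0,"ay":0,"az":0},{"jaw":60,"x":-0.6,"y":0.8,"z":0,"ax":0,"ay":0,"az":0},{"jaw":60,"x":-0.2,"y":0.6,"z":0,"ax":0,"ay":0,"az":0},{"jaw":60,"x":0,"y":0,"z":0,"ax":0,"ay":0,"az":0}]'
python3 - <<'E'
from h import *
snap("wrist","w19"); snap("scene","s19",(320,260,400,340)); snap("side","d19",(240,200,320,280))
E
```

```text
time_s: 20.32
tcp_pos: [0.5383, 0.1141, 0.304]
ee_rot: [[1.0, -0.02, 0.007], [-0.02, -1.0, 0.003], [0.007, -0.003, -1.0]]
wrist_force: [-0.3, 0.1, -0.0]
gripper_width: 0.762
w19 scale 1.25 None
s19 scale 7.5 (320, 260, 400, 340)
d19 scale 7.5 (240, 200, 320, 280)
```

View pics/w19.png

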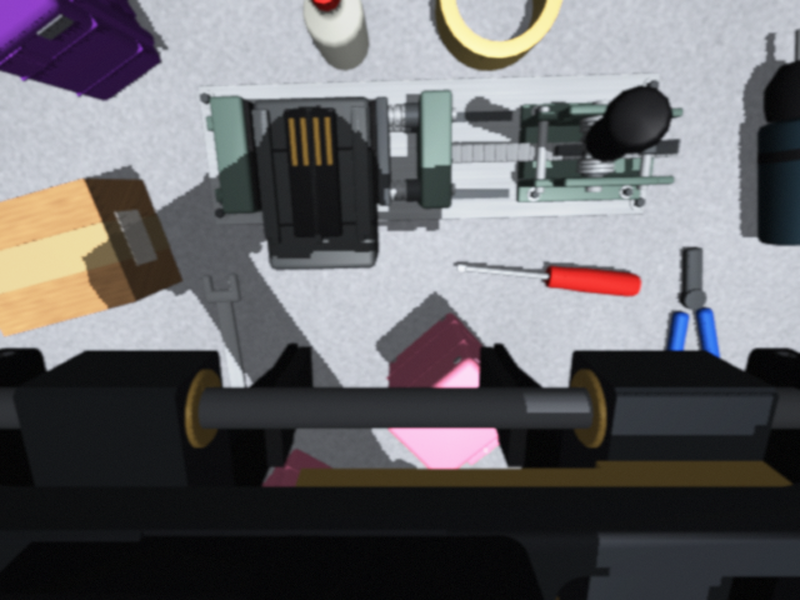

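View pics/s19.png

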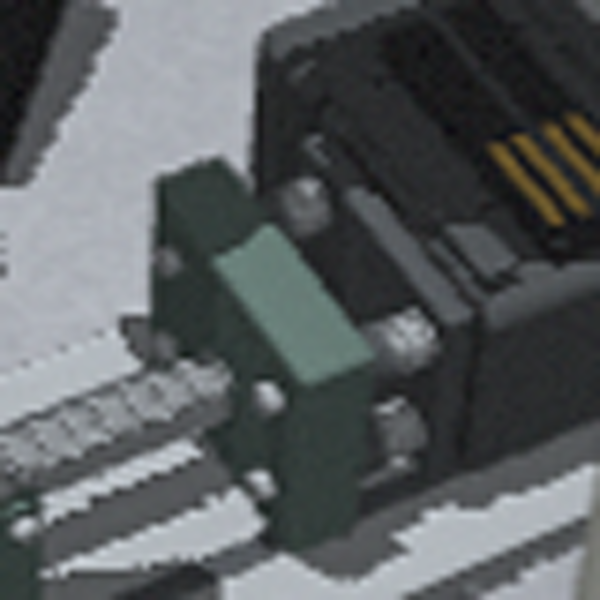

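```bash
python3 - <<'E'
from h import *
im=cv2.imread("pics/w19_full.png")[65:175,290:370]
cv2.imwrite("pics/w19z.png",cv2.resize(im,(440,600),interpolation=cv2.INTER_CUBIC))
im=cv2.imread("pics/w19_full.png")
for r in (82,84,130,135,140): print(r,im[r,295:370].sum(1).tolist())
E
```

```text
82 [125, 98, 104, 107, 118, 163, 229, 277, 298, 306, 308, 312, 318, 305, 336, 477, 600, 638, 653, 656, 647, 626, 607, 599, 598, 597, 588, 555, 481, 372, 270, 226, 221, 213, 211, 208, 209, 210, 201, 171, 148, 194, 292, 377, 437, 469, 479, 479, 482, 484, 483, 486, 483, 487, 485, 490, 487, 493, 491, 493, 491, 493, 494, 487, 453, 420, 459, 559, 628, 654, 653, 652, 653, 653, 654]
84 [123, 93, 100, 108, 116, 162, 233, 277, 297, 306, 312, 316, 319, 299, 284, 342, 431, 485, 531, 554, 512, 449, 409, 397, 377, 360, 380, 388, 340, 260, 214, 207, 204, 208, 207, 209, 209, 209, 199, 172, 152, 198, 291, 378, 444, 471, 480, 480, 483, 483, 485, 485, 486, 487, 489, 491, 492, 491, 493, 496, 495, 493, 495, 488, 455, 418, 458, 553, 624, 648, 655, 655, 657, 655, 655]
130 [93, 90, 73, 52, 58, 63, 98, 171, 249, 307, 327, 335, 336, 332, 315, 269, 213, 221, 270, 295, 302, 297, 301, 300, 302, 298, 299, 301, 297, 298, 298, 299, 302, 297, 295, 296, 291, 259, 194, 122, 100, 147, 248, 366, 465, 520, 538, 540, 539, 541, 540, 541, 537, 537, 531, 534, 535, 529, 529, 527, 526, 528, 525, 509, 456, 396, 409, 489, 535, 535, 534, 536, 538, 544, 548]
135 [90, 83, 70, 56, 54, 51, 67, 94, 153, 209, 266, 317, 339, 335, 325, 285, 226, 221, 270, 292, 301, 301, 295, 300, 296, 296, 297, 298, 298, 296, 297, 298, 297, 299, 297, 298, 290, 259, 196, 122, 86, 97, 126, 167, 197, 206, 213, 212, 212, 217, 216, 208, 203, 192, 184, 190, 181, 188, 181, 185, 187, 184, 183, 181, 194, 299, 481, 605, 648, 654, 658, 657, 653, 656, 656]
140 [94, 90, 75, 59, 52, 54, 62, 81, 112, 126, 132, 136, 141, 136, 132, 126, 124, 172, 240, 284, 295, 295, 302, 298, 298, 297, 301, 300, 301, 296, 298, 302, 298, 298, 302, 299, 297, 268, 207, 128, 84, 94, 124, 154, 174, 181, 186, 185, 188, 185, 188, 190, 189, 189, 185, 187, 184, 183, 185, 183, 184, 179, 181, 182, 196, 311, 498, 628, 668, 673, 673, 673, 673, 672, 673]
```

View pics/w19z.png

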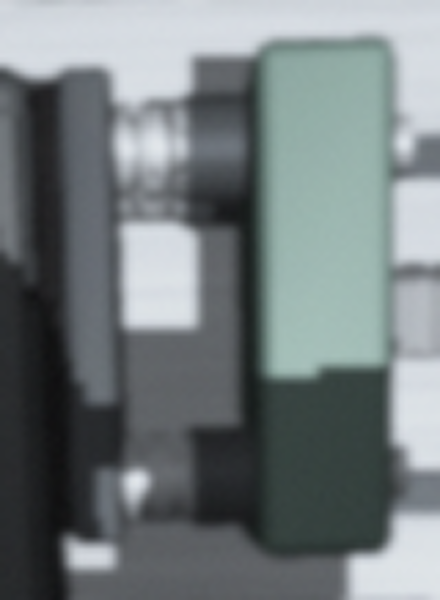

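```bash
python3 - <<'E'
from h import *
np.set_printoptions(precision=4,suppress=True)
W=camera_params("wrist");g=lambda u,v,z:onz(W,(u,v),z)[:2]
print(-np.array(W["R"]).T@W["t"])
for r,pb in((82,309.2),(130,310.6)):
    print(g(pb,r,.094),g(337.6,r,.098),g(360.,r,.098), "rub/pack",g(296.5,r,.094), g(300.7,r,.094))
print("fixed",[g(u/1.25,v/1.25,.099) for u,v in((250,110),(257,200))])
E
```

```text
[0.61   0.1101 0.466 ]
[0.6724 0.1162] [0.6711 0.0887] [0.6706 0.0671] rub/pack [0.6727 0.1287] [0.6726 0.1246]
[0.6276 0.1161] [0.6268 0.089 ] [0.6263 0.0667] rub/pack [0.6279 0.1303] [0.6278 0.1261]
fixed [array([0.6686, 0.2221]), array([0.6006, 0.2237])]
```

```bash
python3 - <<'E'
from h import *
im=cv2.imread("pics/w7_full.png")
for r in (172,205,212): print(r,im[r,245:320].sum(1).tolist())
cv2.imwrite("pics/w7z.png",cv2.resize(im[150:245,245:325],(505,600),interpolation=cv2.INTER_CUBIC))
im=cv2.imread("pics/w2_full.png")
cv2.imwrite("pics/w2z.png",cv2.resize(im[0:95,375:455],(505,600),interpolation=cv2.INTER_CUBIC))
for r in (20,60,70,80): print(r,im[r,380:455].sum(1).tolist())
E
```

```text
172 [448, 447, 445, 424, 339, 205, 91, 62, 76, 102, 113, 120, 117, 109, 113, 105, 104, 133, 195, 234, 249, 256, 268, 261, 260, 259, 260, 263, 265, 270, 269, 267, 263, 258, 225, 170, 128, 120, 118, 119, 120, 114, 118, 117, 123, 134, 157, 168, 169, 171, 169, 171, 171, 176, 173, 170, 170, 173, 173, 187, 215, 256, 303, 307, 275, 232, 234, 266, 284, 289, 286, 289, 291, 287, 288]
205 [670, 670, 670, 669, 648, 572, 400, 215, 135, 176, 242, 283, 304, 316, 321, 318, 280, 204, 117, 70, 69, 67, 69, 96, 171, 251, 303, 318, 318, 309, 298, 292, 293, 289, 295, 294, 290, 294, 289, 289, 291, 290, 290, 281, 260, 286, 370, 440, 479, 496, 501, 505, 513, 520, 520, 525, 528, 534, 539, 542, 544, 543, 535, 513, 454, 426, 522, 637, 675, 678, 658, 570, 414, 322, 295]
212 [666, 665, 666, 668, 662, 622, 504, 301, 150, 153, 215, 269, 299, 314, 320, 320, 287, 216, 122, 79, 60, 67, 79, 118, 170, 203, 227, 240, 239, 257, 277, 284, 280, 266, 242, 236, 239, 219, 172, 126, 108, 105, 109, 108, 142, 242, 355, 444, 485, 497, 501, 512, 515, 520, 524, 524, 531, 532, 535, 538, 543, 545, 538, 510, 449, 424, 519, 628, 665, 67
[... 764 characters left out ...]
 14, 20, 21, 24, 46, 70, 85, 125, 178, 222, 235, 230, 227, 247, 317, 390, 406, 428, 478, 488, 477, 472, 451, 421, 419, 443, 421, 397, 368, 289, 223, 214, 210, 209, 212, 202, 182, 143, 100, 95, 145, 228, 300, 346, 360, 358, 356, 352, 346, 346, 344, 341, 337, 334, 326, 326, 319, 301, 248, 187, 145, 131, 128, 131, 164, 239, 304, 346, 360, 341, 292, 226]
80 [19, 11, 11, 21, 21, 21, 28, 38, 40, 49, 56, 61, 76, 106, 162, 227, 271, 278, 256, 262, 290, 293, 289, 283, 229, 151, 124, 108, 103, 92, 82, 77, 76, 78, 77, 78, 74, 62, 59, 52, 60, 77, 138, 212, 276, 308, 318, 320, 315, 319, 317, 316, 319, 318, 319, 318, 315, 314, 307, 281, 221, 140, 82, 69, 72, 88, 123, 171, 212, 238, 234, 205, 145, 102, 78]
```

View pics/w7z.png

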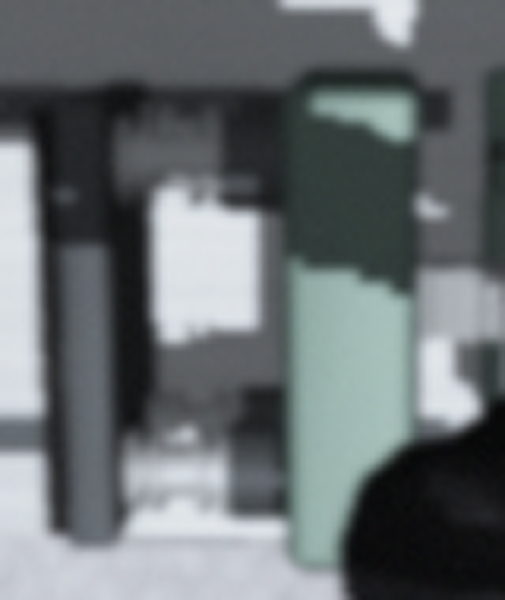

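View pics/w2z.png

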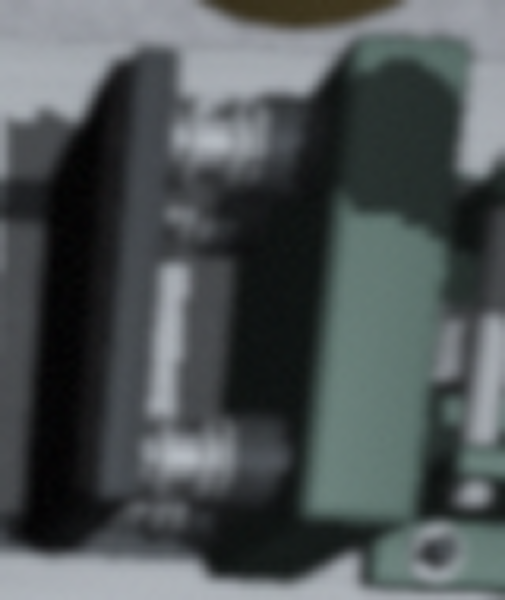

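```bash
python3 -m inch '[{"jaw":60,"x":0.5,"y":-0.6,"z":0.2,"ax":0,"ay":0,"az":0.05},{"jaw":60,"x":0.6,"y":-0.7,"z":0,"ax":0,"ay":0,"az":0.05},{"jaw":60,"x":0.6,"y":-0.6,"z":0,"ax":0,"ay":0,"az":0},{"jaw":60,"x":0,"y":0,"z":0,"ax":0,"ay":0,"az":0}]'
```

```text
time_s: 20.98
tcp_pos: [0.6452, -0.0111, 0.3142]
ee_rot: [[1.0, -0.011, 0.005], [-0.011, -1.0, 0.001], [0.005, -0.001, -1.0]]
wrist_force: [-0.0, 0.4, -0.5]
gripper_width: 0.767
```

```bash
python3 -m inch '[{"jaw":60,"x":-0.15,"y":0.3,"z":-0.2,"ax":0,"ay":0,"az":0},{"jaw":60,"x":0,"y":0,"z":-0.7,"ax":0,"ay":0,"az":0},{"jaw":60,"x":0,"y":0,"z":-0.6,"ax":0,"ay":0,"az":0},{"jaw":90,"x":0,"y":0,"z":0,"ax":0,"ay":0,"az":0},{"jaw":90,"x":0,"y":0,"z":0,"ax":0,"ay":0,"az":0}]'
```

```text
time_s: 21.6
tcp_pos: [0.6364, 0.002, 0.2232]
ee_rot: [[1.0, -0.018, 0.006], [-0.018, -1.0, -0.0], [0.006, -0.0, -1.0]]
wrist_force: [0.1, 0.5, -0.1]
gripper_width: 0.664
```

```bash
python3 -m inch '[{"jaw":90,"x":0,"y":-0.5,"z":0,"ax":0.05,"ay":0,"az":0.1},{"jaw":90,"x":0,"y":-0.4,"z":0,"ax":0,"ay":0,"az":0},{"jaw":90,"x":0,"y":-0.4,"z":0,"ax":0,"ay":0,"az":0},{"jaw":90,"x":0,"y":-0.3,"z":0,"ax":0,"ay":0,"az":0},{"jaw":90,"x":0,"y":-0.15,"z":0,"ax":0,"ay":0,"az":0},{"jaw":90,"x":0,"y":0,"z":0,"ax":0,"ay":0,"az":0}]'
python3 - <<'E'
from h import *
snap("scene","s20",(220,200,460,400))
E
```

```text
time_s: 22.35
tcp_pos: [0.6394, -0.0877, 0.232]
ee_rot: [[1.0, 0.006, 0.022], [0.005, -0.999, 0.039], [0.023, -0.039, -0.999]]
wrist_force: [-0.1, 7.9, -4.5]
gripper_width: 0.651
s20 scale 3.0 (220, 200, 460, 400)
```

View pics/s20.png

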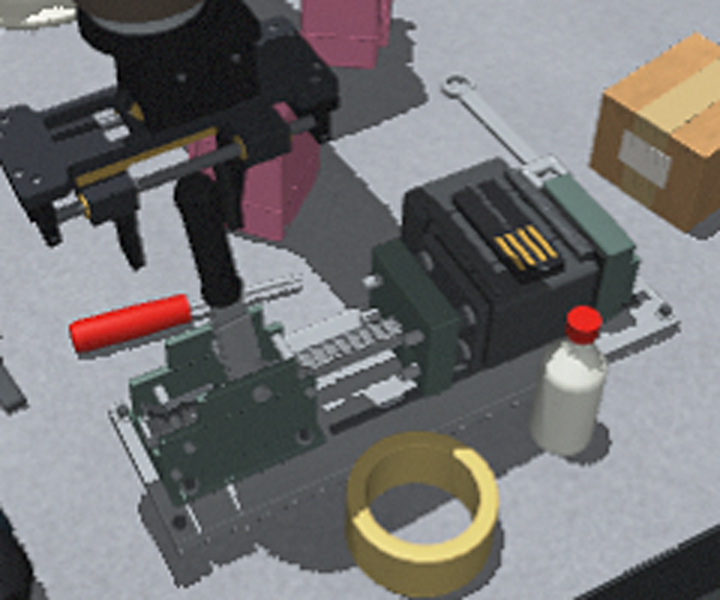

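```bash
python3 -m inch '[{"jaw":90,"x":-0.03,"y":-0.2,"z":-0.1,"ax":-0.15,"ay":0.05,"az":0},{"jaw":90,"x":0,"y":-0.15,"z":0,"ax":-0.05,"ay":0,"az":0},{"jaw":90,"x":0,"y":-0.1,"z":0,"ax":0,"ay":0,"az":0},{"jaw":90,"x":0,"y":0,"z":0,"ax":0,"ay":0,"az":0}]'
python3 - <<'E'
from h import *
snap("scene","s21",(220,200,460,400))
E
```

```text
time_s: 22.9
tcp_pos: [0.6402, -0.0984, 0.231]
ee_rot: [[1.0, 0.012, 0.025], [0.011, -0.999, 0.03], [0.025, -0.03, -0.999]]
wrist_force: [-0.4, 8.2, -2.4]
gripper_width: 0.646
s21 scale 3.0 (220, 200, 460, 400)
```

View pics/s21.png

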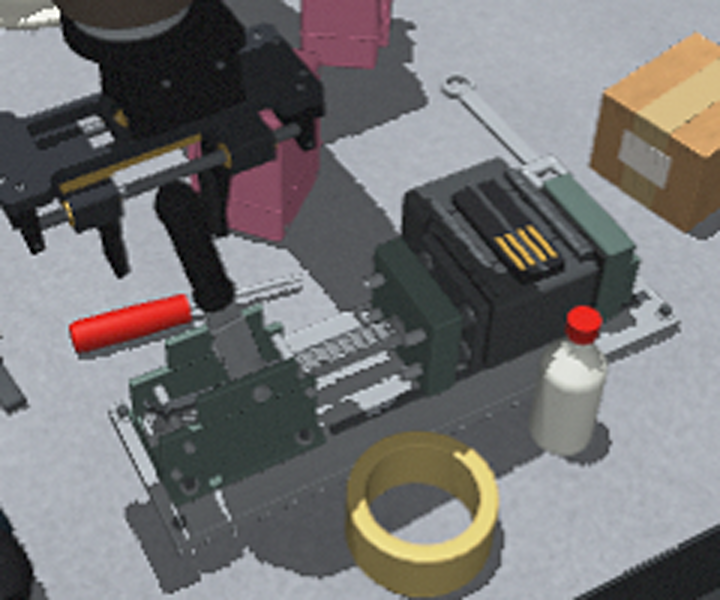

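```bash
python3 -m inch '[{"jaw":90,"x":-0.05,"y":-0.18,"z":-0.08,"ax":-0.15,"ay":0.1,"az":0},{"jaw":90,"x":0,"y":-0.12,"z":0,"ax":-0.05,"ay":0,"az":0},{"jaw":90,"x":0,"y":-0.05,"z":0,"ax":0,"ay":0,"az":0},{"jaw":90,"x":0,"y":0,"z":0,"ax":0,"ay":0,"az":0}]'
python3 - <<'E'
from h import *
snap("scene","s22",(220,200,460,400))
E
```

```text
time_s: 23.45
tcp_pos: [0.6405, -0.1024, 0.2309]
ee_rot: [[1.0, 0.017, 0.02], [0.016, -1.0, 0.021], [0.02, -0.021, -1.0]]
wrist_force: [-0.3, 8.2, -2.4]
gripper_width: 0.647
s22 scale 3.0 (220, 200, 460, 400)
```

View pics/s22.png

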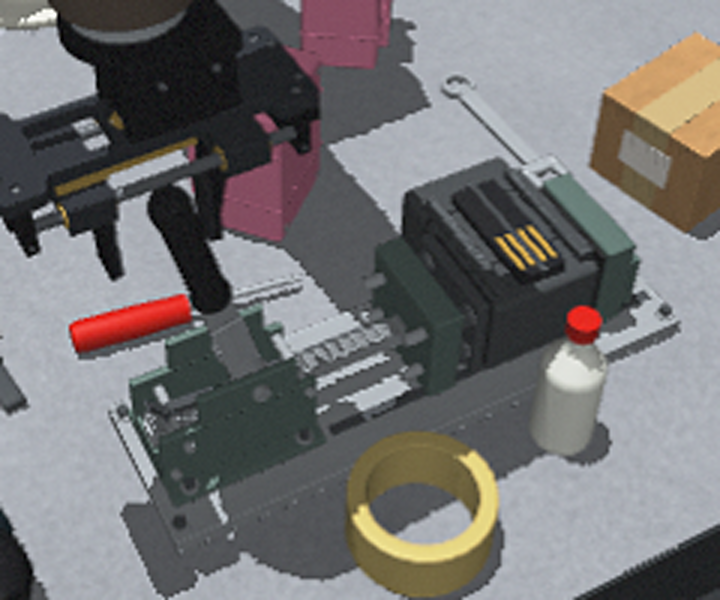

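```bash
python3 -m inch '[{"jaw":90,"x":-0.05,"y":-0.2,"z":-0.05,"ax":-0.1,"ay":0.1,"az":-0.05},{"jaw":90,"x":0,"y":-0.13,"z":0,"ax":0,"ay":0,"az":0},{"jaw":90,"x":0,"y":-0.06,"z":0,"ax":0,"ay":0,"az":0},{"jaw":90,"x":0,"y":0,"z":0,"ax":0,"ay":0,"az":0}]'
python3 - <<'E'
from h import *
snap("scene","s23",(320,260,400,340))
E
python3 -m inch '[{"jaw":90,"x":-0.02,"y":0.4,"z":-0.03,"ax":-0.05,"ay":0.05,"az":-0.05},{"jaw":90,"x":0,"y":0.5,"z":0,"ax":0,"ay":0,"az":0},{"jaw":90,"x":0,"y":0.5,"z":0,"ax":0,"ay":0,"az":0},{"jaw":90,"x":0,"y":0.42,"z":0,"ax":0,"ay":0,"az":0},{"jaw":90,"x":0,"y":0,"z":0,"ax":0,"ay":0,"az":0}]'
python3 - <<'E'
from h import *
snap("scene","s24",(320,260,400,340))
E
```

```text
time_s: 24.0
tcp_pos: [0.6405, -0.1071, 0.2298]
ee_rot: [[1.0, 0.013, 0.012], [0.013, -0.999, 0.033], [0.013, -0.033, -0.999]]
wrist_force: [-2.1, 9.0, -1.8]
gripper_width: 0.646
s23 scale 7.5 (320, 260, 400, 340)
time_s: 24.68
tcp_pos: [0.6437, 0.0073, 0.2401]
ee_rot: [[1.0, 0.006, 0.023], [0.005, -1.0, 0.027], [0.023, -0.027, -0.999]]
wrist_force: [0.7, 0.0, -0.3]
gripper_width: 0.645
s24 scale 7.5 (320, 260, 400, 340)
```

View pics/s23.png

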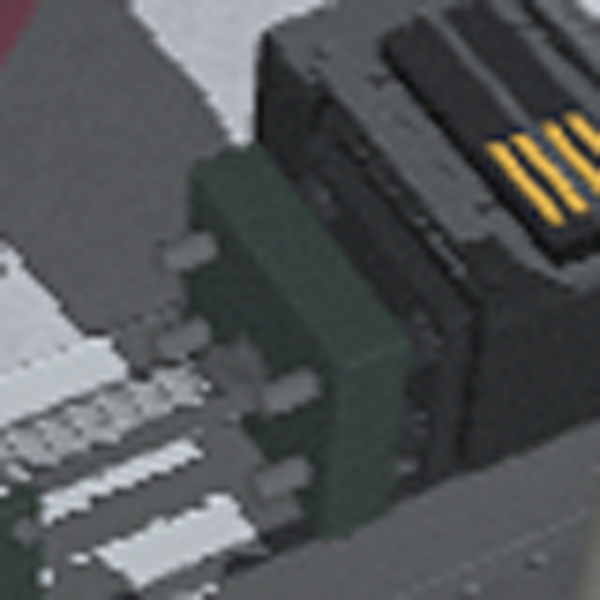

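View pics/s24.png

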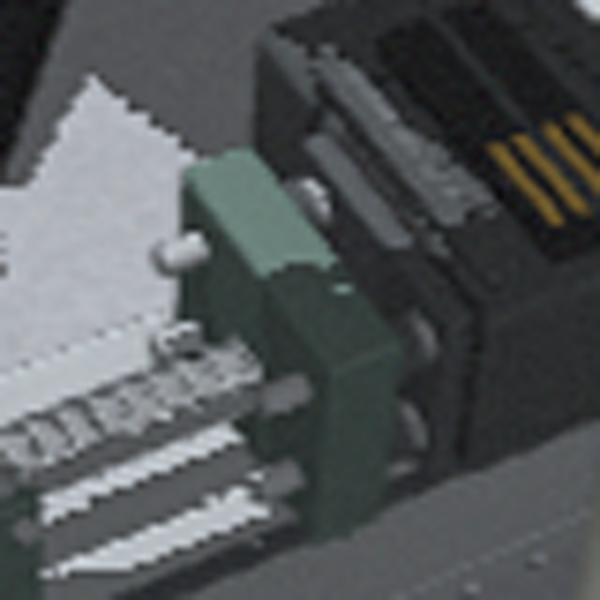

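```bash
python3 - <<'E'
from h import *
np.set_printoptions(precision=4,suppress=True)
S=camera_params("scene")
a=lambda u,v,x:onx(S,(u/7.5+320,v/7.5+260),x)
print("s24 blk",a(400,346,.681),"back",a(330,372,.681),"pad",a(481,305,.678)); print("s23",a(408,344,.681))
E
python3 -m inch '[{"jaw":60,"x":0,"y":0,"z":0.6,"ax":0,"ay":0,"az":0},{"jaw":60,"x":-0.3,"y":0,"z":0.7,"ax":0,"ay":0,"az":0},{"jaw":60,"x":-0.6,"y":0.6,"z":0,"ax":0,"ay":0,"az":0},{"jaw":60,"x":-0.6,"y":0.8,"z":0,"ax":0,"ay":0,"az":0},{"jaw":60,"x":-0.2,"y":0.5,"z":0,"ax":0,"ay":0,"az":0},{"jaw":60,"x":0,"y":0,"z":0,"ax":0,"ay":0,"az":0}]'
python3 - <<'E'
from h import *
snap("wrist","w25"); snap("scene","s25"); snap("side","d25")
im=cv2.imread("pics/w25_full.png")[65:175,270:370]
cv2.imwrite("pics/w25z.png",cv2.resize(im,(545,600),interpolation=cv2.INTER_CUBIC))
E
```

```text
s24 blk [0.681  0.1033 0.096 ] back [0.681  0.08   0.0973] pad [0.678  0.1327 0.0953]
s23 [0.681  0.106  0.0954]
time_s: 25.48
tcp_pos: [0.5409, 0.1164, 0.3268]
ee_rot: [[0.999, -0.004, 0.034], [-0.005, -1.0, 0.029], [0.033, -0.03, -0.999]]
wrist_force: [0.3, -0.4, 0.5]
gripper_width: 0.762
w25 scale 1.25 None
s25 scale 1.25 None
d25 scale 1.25 None
```

View pics/w25.png

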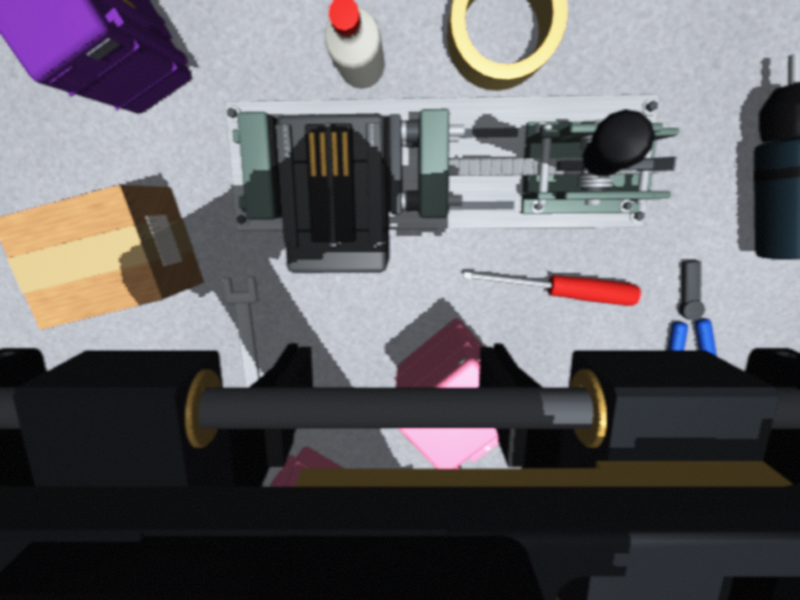

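View pics/s25.png

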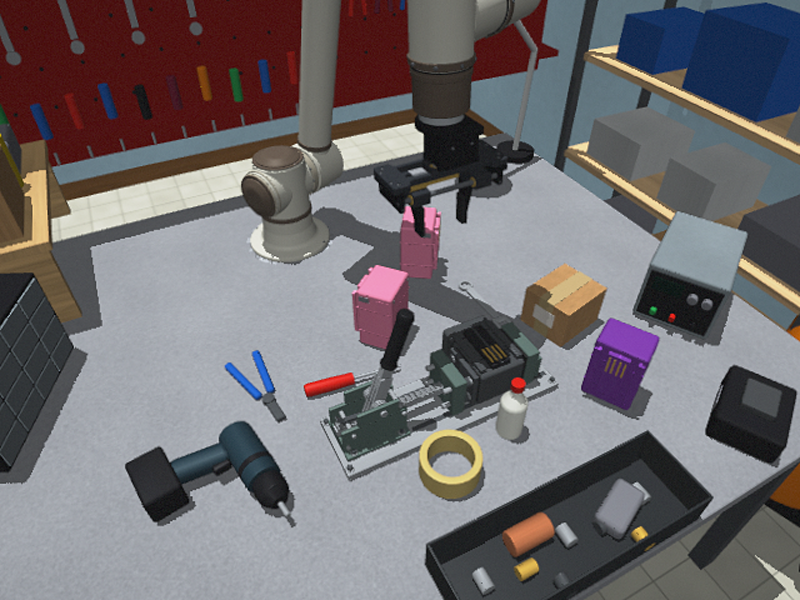

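View pics/d25.png

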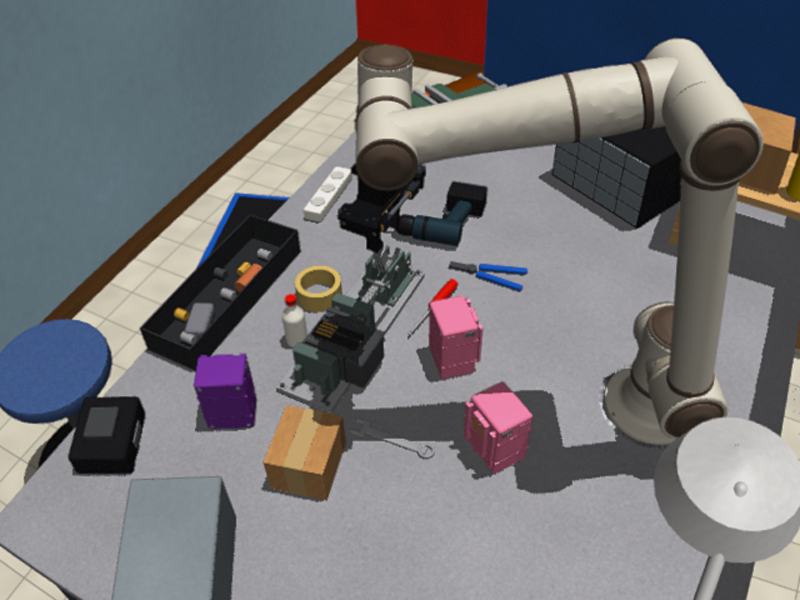

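View pics/w25z.png

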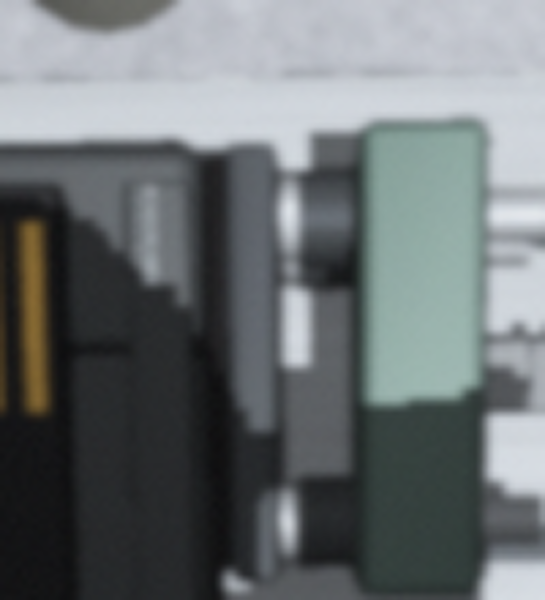

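```bash
python3 -c "
from station import finish_job
print(finish_job())"
```

```text
the job is handed in; nothing more can be done
None
```

The pack is lying flat on its back on the bed, terminals up, gripped between both jaws, and the job is handed in. It took about 25.5 s of the 69 s allowed. The arm was clear of everything at hand-in.

- **Tipping:** An early sideways nudge to centre the pack only rocked it; it settled back where it was. I then tipped it over the bed's edge with the half-open fingers. It landed between the jaws, overhanging the front edge by about 30 mm.
- **Clamping:** I worked the lever for seven strokes. The jaw held each tooth, and I touched the jaw only through its lever.
- **Spring squeeze:** After the sixth stroke, my squeeze estimates ranged from about 5 to 7.5 mm. I added one more tooth to be clear of the 5 mm lower limit. At rest the pad is now about 16 mm in, by two camera views (16 and 16.6 mm).
- **Peak squeeze:** By the picture at the end of the last stroke it was about 19 mm, against the 26 mm limit.
- **Disagreement:** The force held at the end of the last stroke was about 9 N, which points to a squeeze nearer 11–12 mm. Both figures are inside the 5–20 mm range.
- **Last pictures:** The lever is back home, and the other bench items and the pink and purple look-alikes appear where they started.

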